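Sort loose-capped sample jars and lock the rack

ROBOT

A 6-joint arm with a two-finger parallel gripper is mounted at the origin on the work surface. World frame = base frame: x ahead of the robot, y to its left, z up, the work surface at z = 0. Lengths are in m, angles in rad, forces in N, time in s.
With the tool pointing down it reaches from about 0.375 to 0.9 m from the base axis. Payload 3.1 kg.
Tool frame: the origin (TCP) lies where the fingers leave the gripper's body, on its centre line; the fingertips stand 73 mm ahead of it and the grasp point (between the pads) lies 54 mm ahead of it; z points along the fingers, y is the line along which they close (so a half turn about z gives the same grasp; the last joint's range is limited). The gripper opens to 85 mm and grips with 20 to 120 N. Pads are 22 mm wide; open, the fingers measure 114 mm over their backs; the gripper's body (76 mm by 85 mm) begins 54 mm behind the grasp point. The pads swing forward as they close: fully open they stand 13 mm farther back than shut.
Start: joints at [-1.484, 0.527, 1.433, -0, 1.181, -0.178], TCP at [0.164, -0.603, 0.304] pointing down, gripper open.
Joint ranges: [-3.08, 3.08], [-0.75, 2.2], [0.22, 2.44], [-1.43, 4.57], [0, 2.65], [-2.85, 2.85]. Speed limits (rad/s): [2.79, 2.79, 3.14, 3.14, 3.14, 3.14].

INTERFACE

Orientations are given as a unit quaternion [x, y, z, w].
In Python, from station import manip gives the robot as it stands.
- The arm moves only by the shell command python3 -m crank 'ROWS' [FORCE]. ROWS is JSON, a list of rows, each an object with "dp": the shift along the tool's x, y, z normalised to -1 to 1, where 1 is 50 cm, a list of three; "delta_rot": the turn, a rotation vector about the tool's x, y, z normalised to -1 to 1, where 1 is 2 pi rad, a list of three; "fingers": the opening, from -1 (shut) to 1 (fully open). A call has 1 to 12 rows; each row shifts and turns the commanded pose from where the row before left it, along the tool's axes as they then stand; what a row does not reach is not made up. A row lasts 1/12 s, in which the tool goes at most 41.7 mm and 7.16 degrees, less where a joint would pass 70% of its speed; a pose out of reach is approached as far as the arm can. A call with a number of a shift or a turn outside -1 to 1 is refused whole. A call with a gripper value outside its range is refused whole. The fingers move at their own pace and stop on an object; FORCE is the grip in N (left out, the last holds). Time passes only in rows, so rows that do not move let the fingers close. It gives the time, the measured TCP pose, the force, the opening and the grip force at its end, in the units of the state.
- manip.sense(): the state, without advancing time (a new reading comes with each control period).
- manip.snapshot(name): name is "scene" or "top" or "wrist"; returns (picture, depth): 480x640x3 uint8, red, green, blue; 480x640 float32, m along the optical axis (not along the pixel's ray), 0 where there is no reading.
- manip.camera_model(name): a dict with "fx", "fy", "cx", "cy" (pixels), "origin" and "attitude" of the camera in the world. Camera axes: x right, y up, looking along -z (the intrinsics and any distortion apply to the point x, -y, -z); pixel columns grow to the right and rows downward; lengths in m; the calibration is good to about 2 mm. A picture is of the moment at which its call begins: read the wrist's pose just before it. camera_model takes no time and is no camera call; for the wrist camera it gives the pose at the moment of the call.
- manip.sign_off(): hands the job in; it is judged then, once.
The state is a dict: "t": time; "q": joint angles; "qd": joint speeds; "tau": joint torques, N m; "tcp_pos": TCP position; "tool_rot": TCP orientation; "force": force on the tool from outside, world axes, zero at the start; "ft_torque": the same for the moment, N m; "finger_gap": opening from 0.0 (shut) to 1.0 (fully open); "gripper_force": force on a finger pad.
Only numpy, scipy, OpenCV 4.12 (cv2) and the standard library are available. Lean on these libraries where they do the work, as an engineer would, in place of code of your own. Each camera call takes 0.05 s, during which the arm holds its last target. There are 200 camera calls.

TASK

Pull the keeper bar of the steel rack out of its catch and swing it well open, 45 degrees or more, then give the screw cap of every grain-sample jar a test twist counter-clockwise, 40 degrees or more: a tight cap gives a few degrees and then takes the whole jar round with it, a loose one goes on turning by itself (leave each cap as the twist left it). Stand every tight-capped jar upright in the rack, one to a bay, and every loose-capped jar upright in the shallow white tray; once all caps are tested and the tight ones are in, swing the keeper bar fully shut into its catch again. Leave the other things on the table where they are.

Things in the scene. Friction and masses are not known exactly. Their poses are not given: they have to be found in the camera images.
- jar_a: sample jar, all jars look alike: white square plastic body 56 x 56 mm and 80 mm tall, a short neck, then a round black screw cap 46 mm in diameter from 90 to 120 mm above the base, with a grey rib 36 x 8 mm and 4 mm high across its top (124 mm overall); about 0.33 kg. Origin: centre of the underside, z up, x and y square to the sides. It may be absent (None). Its cap may be tight or loose, which only a twist tells; it stands upright on the table
- jar_b: sample jar, all jars look alike: white square plastic body 56 x 56 mm and 80 mm tall, a short neck, then a round black screw cap 46 mm in diameter from 90 to 120 mm above the base, with a grey rib 36 x 8 mm and 4 mm high across its top (124 mm overall); about 0.33 kg. Origin: centre of the underside, z up, x and y square to the sides. It may be absent (None). Its cap may be tight or loose, which only a twist tells; it stands upright on the table
- jar_c: sample jar, all jars look alike: white square plastic body 56 x 56 mm and 80 mm tall, a short neck, then a round black screw cap 46 mm in diameter from 90 to 120 mm above the base, with a grey rib 36 x 8 mm and 4 mm high across its top (124 mm overall); about 0.33 kg. Origin: centre of the underside, z up, x and y square to the sides. It may be absent (None). Its cap may be tight or loose, which only a twist tells; it stands upright on the table
- jar_d: sample jar, all jars look alike: white square plastic body 56 x 56 mm and 80 mm tall, a short neck, then a round black screw cap 46 mm in diameter from 90 to 120 mm above the base, with a grey rib 36 x 8 mm and 4 mm high across its top (124 mm overall); about 0.33 kg. Origin: centre of the underside, z up, x and y square to the sides. It may be absent (None). Its cap may be tight or loose, which only a twist tells; it stands upright on the table
- jar_e: sample jar, all jars look alike: white square plastic body 56 x 56 mm and 80 mm tall, a short neck, then a round black screw cap 46 mm in diameter from 90 to 120 mm above the base, with a grey rib 36 x 8 mm and 4 mm high across its top (124 mm overall); about 0.33 kg. Origin: centre of the underside, z up, x and y square to the sides. It may be absent (None). Its cap may be tight or loose, which only a twist tells; it stands upright on the table
- cap_a (a joint): turn of the screw cap of jar_a relative to its jar, rad, counter-clockwise from above (undoing) positive; starts at 0, a hard stop, and stays where it is left. Either cap turns with little drag (about 0.02 N m). A tight cap gives only 0.15 rad and then stops hard, so that twisting on takes the whole standing jar round; a loose cap goes on turning up to 1.6 rad while the jar stands still. The cap never comes off: a jar, tight or loose, can be lifted and carried by its cap
- cap_b (a joint): turn of the screw cap of jar_b relative to its jar, rad, counter-clockwise from above (undoing) positive; starts at 0, a hard stop, and stays where it is left. Either cap turns with little drag (about 0.02 N m). A tight cap gives only 0.15 rad and then stops hard, so that twisting on takes the whole standing jar round; a loose cap goes on turning up to 1.6 rad while the jar stands still. The cap never comes off: a jar, tight or loose, can be lifted and carried by its cap
- cap_c (a joint): turn of the screw cap of jar_c relative to its jar, rad, counter-clockwise from above (undoing) positive; starts at 0, a hard stop, and stays where it is left. Either cap turns with little drag (about 0.02 N m). A tight cap gives only 0.15 rad and then stops hard, so that twisting on takes the whole standing jar round; a loose cap goes on turning up to 1.6 rad while the jar stands still. The cap never comes off: a jar, tight or loose, can be lifted and carried by its cap
- cap_d (a joint): turn of the screw cap of jar_d relative to its jar, rad, counter-clockwise from above (undoing) positive; starts at 0, a hard stop, and stays where it is left. Either cap turns with little drag (about 0.02 N m). A tight cap gives only 0.15 rad and then stops hard, so that twisting on takes the whole standing jar round; a loose cap goes on turning up to 1.6 rad while the jar stands still. The cap never comes off: a jar, tight or loose, can be lifted and carried by its cap
- cap_e (a joint): turn of the screw cap of jar_e relative to its jar, rad, counter-clockwise from above (undoing) positive; starts at 0, a hard stop, and stays where it is left. Either cap turns with little drag (about 0.02 N m). A tight cap gives only 0.15 rad and then stops hard, so that twisting on takes the whole standing jar round; a loose cap goes on turning up to 1.6 rad while the jar stands still. The cap never comes off: a jar, tight or loose, can be lifted and carried by its cap
- rack: open steel rack, 262 x 90 mm, fixed, its open front (-x of its frame) toward the robot, x to the back, y along the row, z up; origin: centre of its underside. Floor 8 mm above the table; three bays in a row along y, each about 78 mm wide and 80 mm deep (room for one jar set square to it), parted by dividers 38 mm above the table; end walls 58 mm, back wall 68 mm, front lip 17 mm above the table
- bay0 (a point): centre of the floor of rack bay 0 (far from the hinge, y = -82 mm in the rack's frame); axes as the rack's
- bay1 (a point): centre of the floor of rack bay 1 (the middle one, y = 0 in the rack's frame); axes as the rack's
- bay2 (a point): centre of the floor of rack bay 2 (next to the hinge, y = +82 mm in the rack's frame); axes as the rack's
- keeper (a joint): angle of the keeper bar across the rack's front, rad: 0 shut (along the front, its end held behind the spring catch at the rack's other end), growing as it swings open toward the robot. It turns flat (vertical hinge) and stays where it is left (drag 0.06 N m). The last 0.06 rad go over the sprung catch ball (about 2 to 3 N at the knob); below 0.02 it is home in its detent against the stop and stays there. It starts shut and can open to 1.9
- keeper_hinge (a point): on the keeper's hinge axis, 56 mm above the table, at x = -62 mm, y = +150 mm in the rack's frame. Axes as the bar's: the bar runs from here along -y for 300 mm (round, 12 mm thick); shut, these axes are the rack's
- keeper_knob (a point): top centre of the keeper's upright black knob, 18 mm in diameter, standing on the bar 200 mm from the hinge; its top is 111 mm above the table and 49 mm above the bar's upper side. Grip it from above or push it; it swings with the bar about the hinge
- tray: shallow white tray 200 x 110 mm, fixed; origin: centre of its underside, x along its length. Floor 4 mm thick, rim 14 mm high and 4 mm thick. Room for two jars side by side along x
- calculator: black desk calculator 150 x 90 x 20 mm, a bystander
- dish: small aluminium dish, 68 mm across, 22 mm high, a bystander
- loupe: black round loupe, 40 mm across, 32 mm high, a bystander
- scoop: steel sample spoon 180 mm long, a bystander
Things that resemble listed ones, but are neither listed nor needed, are in the scene too. Leave any red look-alike of the jar_a alone. What is shaped like the jar_d but red is not meant.

How it is judged:
On the way, in this order (a step that is already met when the one before it is completed fails the run):
1. the keeper bar has been swung well open (value of joint keeper above 0.6 rad), for 0.2 s.
2. every cap has been test-twisted counter-clockwise (a loose one now stands over 0.4 rad, a tight one over 0.04 rad), and every tight-capped jar stands in the rack, the keeper bar still open (x of jar_a in the frame of rack between -0.02 and 0.02 m and y of jar_a in the frame of rack between -0.105 and 0.105 m and z of jar_a in the frame of rack between 0.004 and 0.012 m and angle between each of jar_a, jar_c, jar_e's own z axis and vertical below 0.12 rad and linear speed of each of jar_a, jar_c, jar_e below 0.03 m/s and x of jar_c in the frame of rack between -0.02 and 0.02 m and y of jar_c in the frame of rack between -0.105 and 0.105 m and z of jar_c in the frame of rack between 0.004 and 0.012 m and x of jar_e in the frame of rack between -0.02 and 0.02 m and y of jar_e in the frame of rack between -0.105 and 0.105 m and z of jar_e in the frame of rack between 0.004 and 0.012 m and value of joint each of cap_a, cap_c, cap_e above 0.04 rad and value of joint each of cap_b, cap_d above 0.4 rad and value of joint keeper above 0.3 rad), for 0.2 s.
3. the keeper bar is shut in its catch (value of joint keeper below 0.02 rad), for 0.2 s.
At the end, for the whole second after the job is handed in: Every tight-capped jar stands upright (within 0.12 rad) on the rack's floor between its walls, every loose-capped jar stands upright on the tray's floor (origin within 85 mm along and 40 mm across of the tray's centre), all at rest, and the keeper bar is home in its catch (below 0.02 rad) (x of jar_a in the frame of rack between -0.02 and 0.02 m and y of jar_a in the frame of rack between -0.105 and 0.105 m and z of jar_a in the frame of rack between 0.004 and 0.012 m and angle between each of jar_a, jar_c, jar_e, jar_b, jar_d's own z axis and vertical below 0.12 rad and linear speed of each of jar_a, jar_c, jar_e, jar_b, jar_d below 0.03 m/s and x of jar_c in the frame of rack between -0.02 and 0.02 m and y of jar_c in the frame of rack between -0.105 and 0.105 m and z of jar_c in the frame of rack between 0.004 and 0.012 m and x of jar_e in the frame of rack between -0.02 and 0.02 m and y of jar_e in the frame of rack between -0.105 and 0.105 m and z of jar_e in the frame of rack between 0.004 and 0.012 m and x of jar_b in the frame of tray between -0.085 and 0.085 m and y of jar_b in the frame of tray between -0.04 and 0.04 m and z of jar_b in the frame of tray between 0 and 0.008 m and x of jar_d in the frame of tray between -0.085 and 0.085 m and y of jar_d in the frame of tray between -0.04 and 0.04 m and z of jar_d in the frame of tray between 0 and 0.008 m and value of joint keeper below 0.02 rad); the robot touches nothing.
It fails at once if a bystander (calculator, dish, loupe or spoon) is pushed more than 5 cm from its place (distance of any of calculator, dish, loupe, scoop from where it was at the start of the episode above 0.05 m).
Of jar_a, jar_b, jar_c, jar_d, jar_e only 4 to 5 are there at a start; the rules pass over those that are not, and their reading is None.
At some moment in a run one of jar_a, jar_b, jar_c, jar_d, jar_e may be knocked a few centimetres aside while the robot is not near it.
It also fails if it takes over 210 s, if anything falls off the work surface, if the arm or the gripper's body presses on something with over 40 N, if the wrist force passes 120 N, or if a joint passes its speed limit or range.

## Working session

There is one attempt and no reset: what is moved stays moved. The work goes in short steps, Python scripts to look and compute and a shell command to move; the robot and the scene stay as the last step left them, time stands still between calls to the robot, and variables do not carry over. Pictures are saved under pics/ and viewed, at most 14 in all, crops included, and the job is handed in when it is done.

```bash
ls; mkdir -p pics; python3 - <<'E'
from station import manip
import cv2,json
print(manip.sense())
for n in ("scene","top","wrist"):
    print(n,manip.camera_model(n))
p,d=manip.snapshot("top"); cv2.imwrite("pics/top1.png",cv2.cvtColor(p,cv2.COLOR_RGB2BGR))
import numpy as np; np.save("top1d.npy",d)
p,d=manip.snapshot("scene"); cv2.imwrite("pics/scene1.png",cv2.cvtColor(p,cv2.COLOR_RGB2BGR)); np.save("scene1d.npy",d)
E
```

```text
pics
{'t': 0.0, 'q': array([-1.48347091e+00,  5.28459416e-01,  1.43390261e+00, -1.47014557e-05,
        1.18138992e+00, -1.78481474e-01]), 'qd': array([-0.00156458, -0.00192642,  0.00010796,  0.00027398,  0.00078623,
       -0.00134317]), 'tau': array([ 3.52629286e-04, -4.42348945e+01, -1.78025758e+01, -2.88410783e-04,
        8.61384789e-03, -5.70575139e-06]), 'tcp_pos': array([ 0.16416698, -0.60247432,  0.30293749]), 'tool_rot': array([ 9.91180381e-01,  1.32515234e-01,  4.24008263e-05, -1.07883585e-03]), 'force': array([ 0.6661462 , -0.99384462,  0.16547076]), 'ft_torque': array([-0.0190035 ,  0.00623883,  0.05047937]), 'gripper_force': 0.0, 'finger_gap': 0.9976838904146593}
scene {'fx': 464.00334159228174, 'fy': 464.00334159228174, 'cx': 322.74007814957343, 'cy': 238.9826080043647, 'origin': array([1.25824675, 0.01870414, 0.85876899]), 'attitude': array([0.26740526, 0.27347184, 0.67868621, 0.62697097])}
top {'fx': 547.2989615657827, 'fy': 547.2989615657827, 'cx': 319.1288423492359, 'cy': 237.40453628145494, 'origin': array([ 0.21340685, -0.02695323,  1.44490221]), 'attitude': array([-0.07389789,  0.07806432,  0.71002918, -0.69591927])}
wrist {'fx': 408.01479030829717, 'fy': 408.01479030829717, 'cx': 321.7969424740718, 'cy': 246.41856406730736, 'origin': array([ 0.22790141, -0.586416  ,  0.37397696]), 'attitude': array([-0.10454063,  0.0809729 , -0.60138229,  0.78794288])}
```

View pics/top1.png

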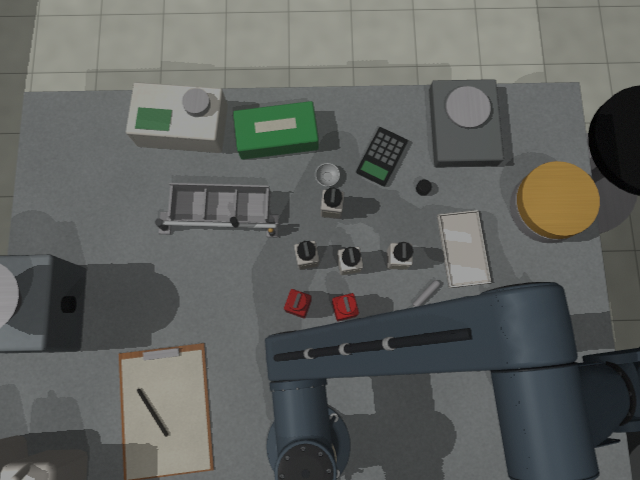

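View pics/scene1.png

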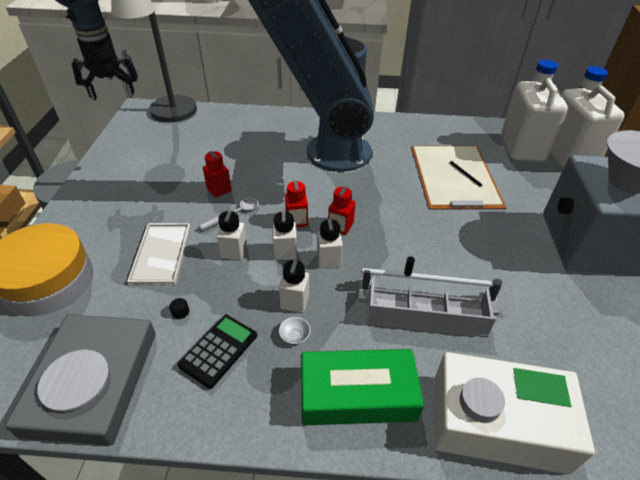

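The top view shows four white jars with black caps at about (333,199), (306,252), (350,258) and (402,253). The rack is at (220,205), with the keeper hinge at (162,224), the knob at (235,222) and the tray at (465,248). The scene view shows the same four jars, plus three red look-alikes to leave alone.

```bash
cat > h.py <<'E'
import numpy as np, cv2
from station import manip
from scipy.spatial.transform import Rotation as R
def cloud(name, pd=None, m=None):
    m=m or manip.camera_model(name); p,d=pd or manip.snapshot(name)
    v,u=np.mgrid[:480,:640]
    c=np.stack([(u-m['cx'])/m['fx']*d,-(v-m['cy'])/m['fy']*d,-d],-1)
    w=c@R.from_quat(m['attitude']).as_matrix().T+m['origin']; w[d==0]=np.nan
    return p,w
def proj(m,P):
    c=(np.asarray(P)-m['origin'])@R.from_quat(m['attitude']).as_matrix()
    return m['cx']+m['fx']*c[...,0]/-c[...,2], m['cy']-m['fy']*c[...,1]/-c[...,2]
def blobs(p,w,zlo,zhi,box=(.2,.9,-.5,.6),amin=20):
    x,y,z=w[...,0],w[...,1],w[...,2]
    k=((z>zlo)&(z<zhi)&(x>box[0])&(x<box[1])&(y>box[2])&(y<box[3])).astype(np.uint8)
    n,l,s,c=cv2.connectedComponentsWithStats(k)
    out=[]
    for i in range(1,n):
        if s[i,4]<amin: continue
        q=w[l==i]; xy=q[:,:2].astype(np.float32)
        (cx,cy),(a,b),t=cv2.minAreaRect(xy)
        out.append((s[i,4],c[i].round(0),[round(float(v),4) for v in (cx,cy,a,b,t)],np.median(q[:,2]).round(4),np.median(p[l==i],0)))
    return out
def pose():
    s=manip.sense(); M=R.from_quat(s['tool_rot']).as_matrix()
    return s['t'],s['tcp_pos'].round(4),'yaw',np.degrees(np.arctan2(M[1,0],M[0,0])).round(1),'gap',round(float(s['finger_gap']),3),'gf',round(float(s['gripper_force']),1),'F',s['force'].round(1)
def save(p,n,box=None,k=1):
    if box: p=p[box[1]:box[3],box[0]:box[2]]
    cv2.imwrite(n,cv2.cvtColor(cv2.resize(p,None,fx=k,fy=k,interpolation=cv2.INTER_CUBIC),cv2.COLOR_RGB2BGR))
E
python3 - <<'E'
from h import *
for n in ("top","scene"):
    p,w=cloud(n,pd=(cv2.cvtColor(cv2.imread(f"pics/{n}1.png"),cv2.COLOR_BGR2RGB),np.load(f"{n}1d.npy")))
    print(n,"table z",np.nanmedian(w[...,2]))
    for zl,zh in ((.105,.14),(.05,.075),(.008,.02)):
        print(zl)
        for b in blobs(p,w,zl,zh): print(*b)
    if n=="top": save(p,"pics/top1c.png",(140,150,500,320),2.2)
E
```

```text
top table z 0.0011676190332152725
0.105
579 [196. 103.] [0.8688, 0.2795, 0.0632, 0.0748, 1.753] 0.1246 [127. 126. 126.]
21 [142. 124.] [0.8213, 0.4198, 0.0124, 0.028, 69.5312] 0.1063 [ 68. 107.  75.]
279 [333. 197.] [0.6097, -0.0743, 0.046, 0.0459, 10.4242] 0.1202 [32. 33. 32.]
41 [233. 220.] [0.5542, 0.1777, 0.0161, 0.0154, 87.6837] 0.111 [38. 38. 39.]
284 [306. 250.] [0.4728, -0.0047, 0.0446, 0.0442, 88.9063] 0.1207 [33. 33. 33.]
288 [403. 251.] [0.4661, -0.2464, 0.0436, 0.0465, 42.8783] 0.1201 [34. 35. 35.]
281 [351. 256.] [0.4549, -0.1155, 0.0452, 0.0452, 6.9062] 0.1209 [34. 34. 34.]
726 [ 65. 306.] [0.348, 0.5737, 0.0359, 0.2184, 85.9391] 0.1258 [34. 36. 37.]
289 [297. 301.] [0.3482, 0.0189, 0.0436, 0.0456, 89.1587] 0.1207 [115.  37.  36.]
292 [346. 304.] [0.3369, -0.1006, 0.045, 0.046, 58.5422] 0.1202 [129.  38.  37.]
0.05
3160 [461. 129.] [0.8098, -0.4294, 0.141, 0.1804, 89.8569] 0.0575 [85. 87. 87.]
375 [185. 138.] [0.7971, 0.3176, 0.112, 0.2668, 22.403] 0.0619 [86. 85. 80.]
3302 [275. 127.] [0.8242, 0.073, 0.1227, 0.2201, 6.412] 0.0699 [ 52. 112.  65.]
531 [218. 191.] [0.620
[... 6137 characters left out ...]
] [0.6964, -0.066, 0.0576, 0.0604, 13.8503] 0.0127 [169.5 175.  176. ]
434 [426. 326.] [0.663, 0.2206, 0.2603, 0.0083, 86.7382] 0.0136 [65. 65. 67.]
215 [139. 372.] [0.8103, -0.361, 0.1782, 0.0043, 0.4051] 0.0141 [58. 62. 62.]
31 [227. 336.] [0.7256, -0.2047, 0.0301, 0.0127, 57.7652] 0.0192 [26. 27. 28.]
556 [217. 365.] [0.7558, -0.2169, 0.089, 0.1496, 61.3607] 0.0177 [17. 18. 19.]
22 [435. 382.] [0.7948, 0.2244, 0.001, 0.0345, 84.0976] 0.0171 [76.5 77.5 75. ]
25 [434. 407.] [0.8444, 0.2193, 0.001, 0.0328, 85.2479] 0.0105 [76. 76. 74.]
317 [359. 421.] [0.8842, 0.0791, 0.0054, 0.2163, 6.2021] 0.0144 [ 8. 57. 21.]
28 [434. 426.] [0.8808, 0.2157, 0.0011, 0.0378, 83.7209] 0.0109 [77.  77.  74.5]
```

View pics/top1c.png

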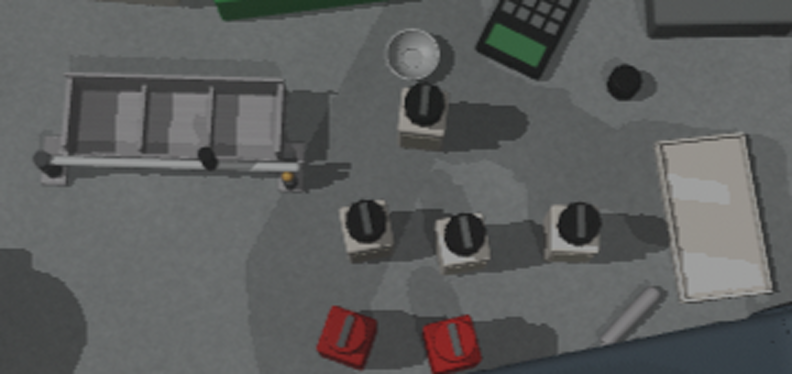

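Both views agree to about 1–2 mm:

| Item | Position |
|---|---|
| Jars (cap centres) | (.611,-.075), (.474,-.005), (.456,-.116), (.467,-.246) |
| Rack | centre (.620,.224), yaw about -3° |
| Knob | (.555,.177,.111) |
| Tray | (.491,-.426), yaw about 5° |

I'll turn the tool to yaw 87° and then move over to the knob.

```bash
cat > plan.py <<'E'
# usage: plan.py x y z [yaw]: turn first, then shift; totals and per-row values in move units
import sys; from h import *
a=list(map(float,sys.argv[1:])); s=manip.sense(); M=R.from_quat(s['tool_rot']).as_matrix()
yaw=np.degrees(np.arctan2(M[1,0],M[0,0])); print(*pose())
if len(a)>3:
    t=-((a[3]-yaw+180)%360-180)/360; n=int(np.ceil(abs(t)/.0195)); print('turn z',round(t,4),'rows',n,'each',round(t/max(n,1),4)); yaw=a[3]
c,q=np.cos(np.radians(yaw)),np.sin(np.radians(yaw))
d=np.array(a[:3])-s['tcp_pos']; u=np.array([c*d[0]+q*d[1], q*d[0]-c*d[1], -d[2]])/.5
n=int(np.ceil(np.linalg.norm(u)/.08)); print('shift',u.round(4),'rows',n,'each',(u/max(n,1)).round(4))
E
T='{"dp":[0,0,0],"delta_rot":[0,0,-0.0199],"fingers":0.3}'
python3 -m crank '[{"dp":[0,0,0],"delta_rot":[0,0,-0.0199],"fingers":0.3},{"dp":[0,0,0],"delta_rot":[0,0,-0.0199],"fingers":0.3},{"dp":[0,0,0],"delta_rot":[0,0,-0.0199],"fingers":0.3},{"dp":[0,0,0],"delta_rot":[0,0,-0.0199],"fingers":0.3},{"dp":[0,0,0],"delta_rot":[0,0,-0.0199],"fingers":0.3},{"dp":[0,0,0],"delta_rot":[0,0,-0.0199],"fingers":0.3},{"dp":[0,0,0],"delta_rot":[0,0,-0.0199],"fingers":0.3},{"dp":[0,0,0],"delta_rot":[0,0,-0.0199],"fingers":0.3},{"dp":[0,0,0],"delta_rot":[0,0,-0.0199],"fingers":0.3},{"dp":[0,0,0],"delta_rot":[0,0,-0.0199],"fingers":0.3}]' 40
python3 plan.py 0.555 0.177 0.24 87
```

```text
t: 0.93
tcp_pos: [0.1642, -0.6027, 0.3033]
tool_rot: [0.724, 0.69, 0.0, -0.001]
force: [-0.2, -0.2, 0.1]
finger_gap: 0.647
gripper_force: 0.0
0.9333 [ 0.1642 -0.6027  0.3033] yaw 87.2 gap 0.647 gf 0.0 F [-0.2 -0.2  0.1]
turn z 0.0006 rows 1 each 0.0006
shift [1.5982 0.699  0.1266] rows 22 each [0.0726 0.0318 0.0058]
```

```bash
python3 -m crank '[{"dp":[0.0726,0.0318,0],"delta_rot":[0,0,0],"fingers":0.3},{"dp":[0.0726,0.0318,0],"delta_rot":[0,0,0],"fingers":0.3},{"dp":[0.0726,0.0318,0],"delta_rot":[0,0,0],"fingers":0.3},{"dp":[0.0726,0.0318,0],"delta_rot":[0,0,0],"fingers":0.3},{"dp":[0.0726,0.0318,0],"delta_rot":[0,0,0],"fingers":0.3},{"dp":[0.0726,0.0318,0],"delta_rot":[0,0,0],"fingers":0.3},{"dp":[0.0726,0.0318,0],"delta_rot":[0,0,0],"fingers":0.3},{"dp":[0.0726,0.0318,0],"delta_rot":[0,0,0],"fingers":0.3},{"dp":[0.0726,0.0318,0],"delta_rot":[0,0,0],"fingers":0.3},{"dp":[0.0726,0.0318,0],"delta_rot":[0,0,0],"fingers":0.3},{"dp":[0.0726,0.0318,0],"delta_rot":[0,0,0],"fingers":0.3},{"dp":[0.0726,0.0318,0],"delta_rot":[0,0,0],"fingers":0.3}]'
python3 -m crank '[{"dp":[0.0726,0.0318,0],"delta_rot":[0,0,0],"fingers":0.3},{"dp":[0.0726,0.0318,0],"delta_rot":[0,0,0],"fingers":0.3},{"dp":[0.0726,0.0318,0],"delta_rot":[0,0,0],"fingers":0.3},{"dp":[0.0726,0.0318,0],"delta_rot":[0,0,0],"fingers":0.3},{"dp":[0.0726,0.0318,0],"delta_rot":[0,0,0],"fingers":0.3},{"dp":[0.0726,0.0318,0.02],"delta_rot":[0,0,0],"fingers":0.3},{"dp":[0.0726,0.0318,0.02],"delta_rot":[0,0,0],"fingers":0.3},{"dp":[0.0726,0.0318,0.02],"delta_rot":[0,0,0],"fingers":0.3},{"dp":[0.0726,0.0318,0.02],"delta_rot":[0,0,0],"fingers":0.3},{"dp":[0.0726,0.0318,0.02],"delta_rot":[0,0,0],"fingers":0.3},{"dp":[0,0,0],"delta_rot":[0,0,0],"fingers":0.3},{"dp":[0,0,0],"delta_rot":[0,0,0],"fingers":0.3}]'
python3 plan.py 0.555 0.177 0.147 87
python3 - <<'E'
from h import *
p,w=cloud("wrist"); save(p,"pics/w1.png")
for b in blobs(p,w,.1,.12,(.5,.6,.1,.25)): print(*b)
E
```

```text
t: 1.93
tcp_pos: [0.3789, -0.1767, 0.3038]
tool_rot: [0.726, 0.687, 0.0, -0.0]
force: [0.1, 0.3, -0.5]
finger_gap: 0.654
gripper_force: 0.0
t: 2.93
tcp_pos: [0.5572, 0.177, 0.2525]
tool_rot: [0.725, 0.689, -0.001, -0.001]
force: [-0.3, -0.2, -0.2]
finger_gap: 0.652
gripper_force: 0.0
2.9333 [0.5572 0.177  0.2525] yaw 87.1 gap 0.652 gf 0.0 F [-0.3 -0.2 -0.2]
turn z 0.0002 rows 1 each 0.0002
shift [-2.000e-04 -4.300e-03  2.109e-01] rows 3 each [-0.0001 -0.0014  0.0703]
910 [318. 256.] [0.5543, 0.1777, 0.0175, 0.017, 11.6126] 0.1117 [51. 52. 54.]
```

View pics/w1.png

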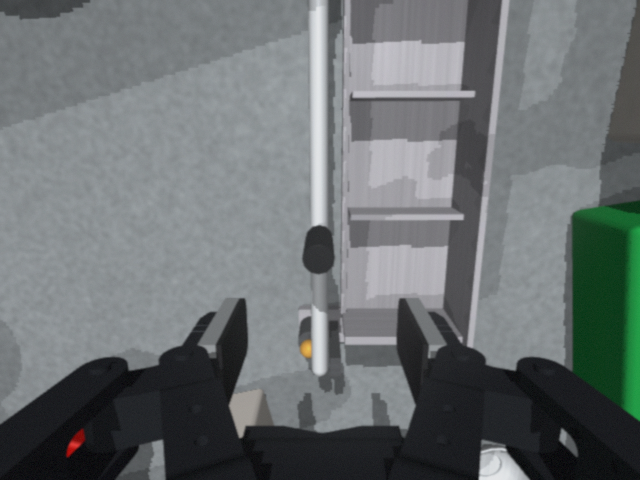

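The wrist view shows the knob at (318,250), between the fingers' planes, with the catch at (308,348). By depth the knob is at (.554,.178). I'll descend and grip it.

```bash
python3 -m crank '[{"dp":[0.001,-0.006,0.053],"delta_rot":[0,0,0],"fingers":0.3},{"dp":[0,0,0.053],"delta_rot":[0,0,0],"fingers":0.3},{"dp":[0,0,0.053],"delta_rot":[0,0,0],"fingers":0.3},{"dp":[0,0,0.052],"delta_rot":[0,0,0],"fingers":0.3},{"dp":[0,0,0],"delta_rot":[0,0,0],"fingers":-1},{"dp":[0,0,0],"delta_rot":[0,0,0],"fingers":-1},{"dp":[0,0,0],"delta_rot":[0,0,0],"fingers":-1},{"dp":[0,0,0],"delta_rot":[0,0,0],"fingers":-1},{"dp":[0,0,0],"delta_rot":[0,0,0],"fingers":-1},{"dp":[0,0,0],"delta_rot":[0,0,0],"fingers":-1}]' 40; python3 plan.py 0.5543 0.1777 0.147 87
```

```text
t: 3.82
tcp_pos: [0.5547, 0.1751, 0.15]
tool_rot: [0.726, 0.688, 0.0, 0.001]
force: [-3.1, -4.6, 4.2]
finger_gap: 0.198
gripper_force: 39.6
3.8167 [0.5547 0.1751 0.15  ] yaw 86.9 gap 0.198 gf 39.6 F [-3.1 -4.6  4.2]
turn z -0.0004 rows 1 each -0.0004
shift [ 0.0051 -0.0011  0.006 ] rows 1 each [ 0.0051 -0.0011  0.006 ]
```

Gripped with gap 0.198, about 17 mm, which fits the 18 mm knob. Next I swing it along the arc, 12 rows of 0.1 rad at a 0.2 m radius.

```bash
python3 -m crank '[{"dp":[0.002,-0.04,0],"delta_rot":[0,0,0.0159],"fingers":-1},{"dp":[0.002,-0.04,0],"delta_rot":[0,0,0.0159],"fingers":-1},{"dp":[0.002,-0.04,0],"delta_rot":[0,0,0.0159],"fingers":-1},{"dp":[0.002,-0.04,0],"delta_rot":[0,0,0.0159],"fingers":-1},{"dp":[0.002,-0.04,0],"delta_rot":[0,0,0.0159],"fingers":-1},{"dp":[0.002,-0.04,0],"delta_rot":[0,0,0.0159],"fingers":-1},{"dp":[0.002,-0.04,0],"delta_rot":[0,0,0.0159],"fingers":-1},{"dp":[0.002,-0.04,0],"delta_rot":[0,0,0.0159],"fingers":-1},{"dp":[0.002,-0.04,0],"delta_rot":[0,0,0.0159],"fingers":-1},{"dp":[0.002,-0.04,0],"delta_rot":[0,0,0.0159],"fingers":-1},{"dp":[0.002,-0.04,0],"delta_rot":[0,0,0.0159],"fingers":-1},{"dp":[0.002,-0.04,0],"delta_rot":[0,0,0.0159],"fingers":-1}]'
python3 -m crank '[{"dp":[0,0,0],"delta_rot":[0,0,0],"fingers":-1},{"dp":[0,0,0],"delta_rot":[0,0,0],"fingers":-1},{"dp":[0,0,0],"delta_rot":[0,0,0],"fingers":-1},{"dp":[0,0,0],"delta_rot":[0,0,0],"fingers":0.2},{"dp":[0,0,0],"delta_rot":[0,0,0],"fingers":0.2},{"dp":[0,0,0],"delta_rot":[0,0,0],"fingers":0.2},{"dp":[0,0,0],"delta_rot":[0,0,0],"fingers":0.2},{"dp":[0,0,-0.08],"delta_rot":[0,0,0],"fingers":0.2},{"dp":[0,0,-0.08],"delta_rot":[0,0,0],"fingers":0.2},{"dp":[0,0,-0.08],"delta_rot":[0,0,0],"fingers":0.2},{"dp":[0,0,-0.08],"delta_rot":[0,0,0],"fingers":0.2}]'
python3 - <<'E'
from h import *
p,w=cloud("top")
for b in blobs(p,w,.1,.14,(.3,.7,-.35,.4)): print(*b)
E
python3 plan.py 0.474 -0.005 0.24 0
```

```text
t: 4.82
tcp_pos: [0.372, 0.3137, 0.1499]
tool_rot: [0.988, 0.156, -0.002, 0.0]
force: [-5.2, -2.3, 9.8]
finger_gap: 0.2
gripper_force: 40.5
t: 5.73
tcp_pos: [0.3749, 0.3134, 0.3098]
tool_rot: [0.988, 0.158, -0.0, 0.0]
force: [0.6, -0.2, -0.2]
finger_gap: 0.603
gripper_force: 0.0
286 [333. 197.] [0.6092, -0.075, 0.0456, 0.0468, 89.614] 0.1204 [36. 37. 37.]
289 [306. 250.] [0.4722, -0.0047, 0.0446, 0.0457, 89.3911] 0.1208 [36. 36. 37.]
294 [403. 251.] [0.4657, -0.246, 0.0435, 0.0461, 43.1795] 0.1203 [36. 37. 37.]
289 [351. 256.] [0.4551, -0.1162, 0.0453, 0.0445, 84.8266] 0.1206 [34. 34. 34.]
48 [177. 292.] [0.3757, 0.3131, 0.0183, 0.0148, 84.0075] 0.11 [31. 32. 32.]
296 [297. 301.] [0.3485, 0.019, 0.0438, 0.0459, 89.5062] 0.1207 [96. 40. 39.]
299 [346. 304.] [0.3369, -0.1004, 0.0458, 0.0453, 88.4755] 0.1205 [94. 33. 32.]
5.7833 [0.3783 0.3154 0.3175] yaw 18.2 gap 0.605 gf 0.0 F [1.5 0.5 3.7]
turn z 0.0505 rows 3 each 0.0168
shift [0.1914 0.6408 0.155 ] rows 9 each [0.0213 0.0712 0.0172]
```

Keeper is open: knob at (.376,.313), about 1.2 rad. Next is jar 2 at (.473,-.005).

```bash
python3 -m crank '[{"dp":[0,0,0],"delta_rot":[0,0,0.0168],"fingers":1},{"dp":[0,0,0],"delta_rot":[0,0,0.0168],"fingers":1},{"dp":[0,0,0],"delta_rot":[0,0,0.0168],"fingers":1},{"dp":[0.0213,0.0712,0.01],"delta_rot":[0,0,0],"fingers":1},{"dp":[0.0213,0.0712,0.01],"delta_rot":[0,0,0],"fingers":1},{"dp":[0.0213,0.0712,0.01],"delta_rot":[0,0,0],"fingers":1},{"dp":[0.0213,0.0712,0.01],"delta_rot":[0,0,0],"fingers":1},{"dp":[0.0213,0.0712,0.01],"delta_rot":[0,0,0],"fingers":1},{"dp":[0.0213,0.0712,0.01],"delta_rot":[0,0,0],"fingers":1},{"dp":[0.0213,0.0712,0.01],"delta_rot":[0,0,0],"fingers":1},{"dp":[0.0213,0.0712,0.01],"delta_rot":[0,0,0],"fingers":1},{"dp":[0.0213,0.0712,0.01],"delta_rot":[0,0,0],"fingers":1}]'
python3 -m crank '[{"dp":[0,0,0],"delta_rot":[0,0,0],"fingers":1},{"dp":[0,0,0],"delta_rot":[0,0,0],"fingers":1}]'
python3 plan.py 0.473 -0.005 0.160 0
python3 - <<'E'
from h import *
p,w=cloud("wrist"); save(p,"pics/w2.png")
for b in blobs(p,w,.112,.122,(.42,.53,-.06,.05)): print(*b)
E
```

```text
t: 6.78
tcp_pos: [0.4713, -0.0089, 0.263]
tool_rot: [1.0, -0.0, 0.0, -0.0]
force: [0.9, -0.7, -0.3]
finger_gap: 1.001
gripper_force: 0.0
t: 6.95
tcp_pos: [0.4716, -0.009, 0.2629]
tool_rot: [1.0, -0.002, 0.0, -0.0]
force: [-0.2, -0.3, 0.1]
finger_gap: 0.998
gripper_force: 0.0
6.95 [ 0.4716 -0.009   0.2629] yaw -0.3 gap 0.998 gf 0.0 F [-0.2 -0.3  0.1]
turn z -0.0007 rows 1 each -0.0007
shift [ 0.0028 -0.0079  0.2058] rows 3 each [ 0.0009 -0.0026  0.0686]
4243 [313. 255.] [0.4728, -0.0056, 0.0466, 0.0465, 85.3576] 0.1208 [54. 54. 56.]
```

View pics/w2.png

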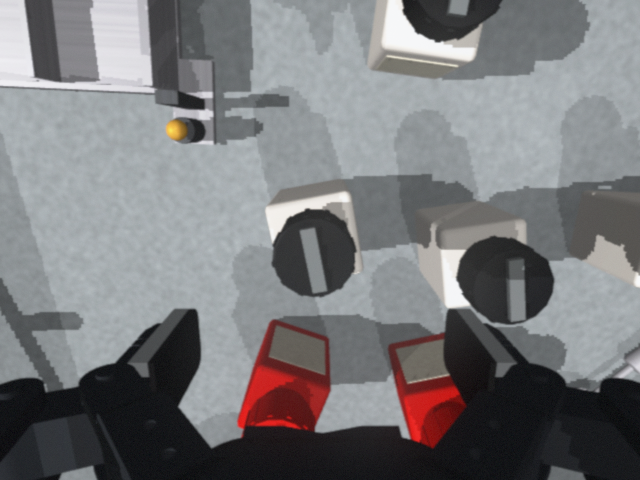

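The wrist view shows jar 2's cap at (313,255), between the finger planes, with jar 3 to the right and the red jars nearer the robot. I'll take a body-yaw fit from the scene camera, grip, twist 48° and fit again.

```bash
cat >> h.py <<'E'
from scipy.optimize import least_squares
def body(c,name="scene",zr=(.012,.075)):
    """centre and yaw (mod 90) of the 56 mm square body nearest c"""
    p,w=cloud(name); q=w[(w[...,2]>zr[0])&(w[...,2]<zr[1])&(np.hypot(w[...,0]-c[0],w[...,1]-c[1])<.055)][:,:2]
    def f(s):
        a=np.radians(s[2]); d=q-s[:2]; l=np.abs(np.c_[d@[np.cos(a),np.sin(a)],d@[-np.sin(a),np.cos(a)]])-.028
        return np.where(l.max(1)<0,l.max(1),np.hypot(*np.maximum(l,0).T))
    r=min((least_squares(f,[c[0],c[1],t],x_scale=[.01,.01,10],loss='soft_l1',f_scale=.002) for t in range(-45,45,15)),key=lambda r:r.cost)
    print(name,'body',r.x[:2].round(4),'yaw',((r.x[2]+45)%90-45).round(1),'n',len(q),'rms',np.sqrt(np.mean(r.fun**2)).round(4))
E
python3 -c "
from h import *
body((.473,-.005)); body((.473,-.005),'wrist')"
python3 -m crank '[{"dp":[0.002,-0.007,0.0686],"delta_rot":[0,0,0],"fingers":1},{"dp":[0,0,0.0686],"delta_rot":[0,0,0],"fingers":1},{"dp":[0,0,0.0686],"delta_rot":[0,0,0],"fingers":1},{"dp":[0,0,0],"delta_rot":[0,0,0],"fingers":-1},{"dp":[0,0,0],"delta_rot":[0,0,0],"fingers":-1},{"dp":[0,0,0],"delta_rot":[0,0,0],"fingers":-1},{"dp":[0,0,0],"delta_rot":[0,0,0],"fingers":-1},{"dp":[0,0,0],"delta_rot":[0,0,0],"fingers":-1},{"dp":[0,0,0],"delta_rot":[0,0,0],"fingers":-1}]' 40
python3 -m crank '[{"dp":[0,0,0],"delta_rot":[0,0,-0.0191],"fingers":-1},{"dp":[0,0,0],"delta_rot":[0,0,-0.0191],"fingers":-1},{"dp":[0,0,0],"delta_rot":[0,0,-0.0191],"fingers":-1},{"dp":[0,0,0],"delta_rot":[0,0,-0.0191],"fingers":-1},{"dp":[0,0,0],"delta_rot":[0,0,-0.0191],"fingers":-1},{"dp":[0,0,0],"delta_rot":[0,0,-0.0191],"fingers":-1},{"dp":[0,0,0],"delta_rot":[0,0,-0.0191],"fingers":-1},{"dp":[0,0,0],"delta_rot":[0,0,0],"fingers":-1},{"dp":[0,0,0],"delta_rot":[0,0,0],"fingers":-1}]'
python3 -c "
from h import *
print(*pose(),manip.sense()['ft_torque']); body((.473,-.005)); body((.473,-.005),'top')"
```

```text
scene body [ 0.4727 -0.0061] yaw 10.3 n 438 rms 0.0014
wrist body [ 0.4725 -0.0039] yaw 10.3 n 791 rms 0.0002
t: 7.85
tcp_pos: [0.4729, -0.0035, 0.1624]
tool_rot: [1.0, 0.0, 0.002, 0.001]
force: [1.0, -0.1, 2.5]
finger_gap: 0.524
gripper_force: 41.8
t: 8.6
tcp_pos: [0.4727, -0.0037, 0.1624]
tool_rot: [0.913, 0.408, 0.001, 0.001]
force: [-1.0, -0.3, 4.8]
finger_gap: 0.529
gripper_force: 42.0
8.6 [ 0.4727 -0.0037  0.1624] yaw 48.2 gap 0.529 gf 42.0 F [-1.  -0.3  4.8] [0.02912864 0.23598815 0.00182939]
scene body [ 0.4726 -0.0059] yaw 10.1 n 447 rms 0.0012
top body [ 0.473 -0.005] yaw -45.0 n 0 rms nan
  return _methods._mean(a, axis=axis, dtype=dtype,
  ret = ret.dtype.type(ret / rcount)
```

Jar 2's body did not move (10.3° before, 10.1° after), so its cap is **loose** and it goes to the tray.

```bash
python3 -m crank '[{"dp":[0,0,-0.068],"delta_rot":[0,0,0],"fingers":-1},{"dp":[0,0,-0.068],"delta_rot":[0,0,0],"fingers":-1},{"dp":[0,0,-0.068],"delta_rot":[0,0,0],"fingers":-1},{"dp":[0,0,-0.068],"delta_rot":[0,0,0],"fingers":-1},{"dp":[0,0,-0.068],"delta_rot":[0,0,0],"fingers":-1},{"dp":[-0.061,0.048,0],"delta_rot":[0,0,0],"fingers":-1},{"dp":[-0.061,0.048,0],"delta_rot":[0,0,0],"fingers":-1},{"dp":[-0.061,0.048,0],"delta_rot":[0,0,0],"fingers":-1},{"dp":[-0.061,0.048,0],"delta_rot":[0,0,0],"fingers":-1},{"dp":[-0.061,0.048,0],"delta_rot":[0,0,0],"fingers":-1},{"dp":[-0.061,0.048,0],"delta_rot":[0,0,0],"fingers":-1}]' 50
python3 -m crank '[{"dp":[-0.061,0.048,0],"delta_rot":[0,0,0],"fingers":-1},{"dp":[-0.061,0.048,0],"delta_rot":[0,0,0],"fingers":-1},{"dp":[-0.061,0.048,0],"delta_rot":[0,0,0],"fingers":-1},{"dp":[-0.061,0.048,0],"delta_rot":[0,0,0],"fingers":-1},{"dp":[-0.061,0.048,0],"delta_rot":[0,0,0],"fingers":-1},{"dp":[0,0,0],"delta_rot":[0,0,0],"fingers":-1},{"dp":[0,0,0],"delta_rot":[0,0,0],"fingers":-1}]'
python3 plan.py 0.446 -0.430 0.168
python3 -c "
from h import *
body((.446,-.43),zr=(.17,.24))"
```

```text
t: 9.62
tcp_pos: [0.4558, -0.2369, 0.3311]
tool_rot: [0.913, 0.408, 0.0, -0.0]
force: [0.1, 0.1, -4.3]
finger_gap: 0.522
gripper_force: 54.0
t: 10.2
tcp_pos: [0.4435, -0.4313, 0.3303]
tool_rot: [0.914, 0.406, 0.0, -0.0]
force: [0.5, 1.4, -3.3]
finger_gap: 0.526
gripper_force: 54.0
10.2 [ 0.4435 -0.4313  0.3303] yaw 47.9 gap 0.526 gf 54.0 F [ 0.5  1.4 -3.3]
shift [0.0053 0.002  0.3247] rows 5 each [0.0011 0.0004 0.0649]
scene body [ 0.4444 -0.432 ] yaw 9.7 n 811 rms 0.0014
```

```bash
python3 -m crank '[{"dp":[0.005,0.002,0.065],"delta_rot":[0,0,0],"fingers":-1},{"dp":[0,0,0.065],"delta_rot":[0,0,0],"fingers":-1},{"dp":[0,0,0.065],"delta_rot":[0,0,0],"fingers":-1},{"dp":[0,0,0.065],"delta_rot":[0,0,0],"fingers":-1},{"dp":[0,0,0.04],"delta_rot":[0,0,0],"fingers":-1},{"dp":[0,0,0.024],"delta_rot":[0,0,0],"fingers":-1},{"dp":[0,0,0],"delta_rot":[0,0,0],"fingers":-1},{"dp":[0,0,0],"delta_rot":[0,0,0],"fingers":-1}]'
python3 -m crank '[{"dp":[0,0,0],"delta_rot":[0,0,0],"fingers":1},{"dp":[0,0,0],"delta_rot":[0,0,0],"fingers":1},{"dp":[0,0,0],"delta_rot":[0,0,0],"fingers":1},{"dp":[0,0,0],"delta_rot":[0,0,0],"fingers":1},{"dp":[0,0,0],"delta_rot":[0,0,0],"fingers":1},{"dp":[0,0,-0.07],"delta_rot":[0,0,0],"fingers":1},{"dp":[0,0,-0.07],"delta_rot":[0,0,0],"fingers":1},{"dp":[0,0,-0.07],"delta_rot":[0,0,0],"fingers":1},{"dp":[0,0,0],"delta_rot":[0,0,0],"fingers":1}]'
python3 plan.py 0.4663 -0.246 0.262 0
python3 - <<'E'
from h import *
p,w=cloud("scene")
for b in blobs(p,w,.112,.13,(.4,.7,-.48,.25)): print(*b)
body((.445,-.43)); body((.4663,-.246))
E
```

```text
t: 10.92
tcp_pos: [0.4477, -0.4271, 0.1693]
tool_rot: [0.913, 0.409, 0.0, 0.0]
force: [0.3, -0.1, -2.8]
finger_gap: 0.524
gripper_force: 53.9
t: 11.67
tcp_pos: [0.4493, -0.4312, 0.2812]
tool_rot: [0.913, 0.408, 0.002, 0.007]
force: [0.8, -0.8, 0.8]
finger_gap: 0.998
gripper_force: 0.0
11.6667 [ 0.4493 -0.4312  0.2812] yaw 48.1 gap 0.998 gf 0.0 F [ 0.8 -0.8  0.8]
turn z 0.1337 rows 7 each 0.0191
shift [ 0.0339 -0.3705  0.0385] rows 5 each [ 0.0068 -0.0741  0.0077]
265 [154. 208.] [0.4515, -0.4264, 0.047, 0.044, 86.8434] 0.1241 [22. 22. 24.]
250 [228. 217.] [0.4672, -0.2469, 0.0454, 0.0467, 85.0401] 0.1204 [25.5 26.  28. ]
245 [283. 218.] [0.4576, -0.1173, 0.0449, 0.0449, 55.0013] 0.1204 [24. 25. 26.]
320 [293. 268.] [0.6109, -0.0756, 0.0463, 0.0453, 72.2747] 0.1205 [25. 26. 27.]
scene body [ 0.4493 -0.4284] yaw 10.0 n 562 rms 0.0057
scene body [ 0.4651 -0.2475] yaw -3.4 n 508 rms 0.0013
```

The jar stands in the tray. Next is jar 4 at (.466,-.247).

```bash
python3 -m crank '[{"dp":[0,0,0],"delta_rot":[0,0,0.0191],"fingers":1},{"dp":[0,0,0],"delta_rot":[0,0,0.0191],"fingers":1},{"dp":[0,0,0],"delta_rot":[0,0,0.0191],"fingers":1},{"dp":[0,0,0],"delta_rot":[0,0,0.0191],"fingers":1},{"dp":[0,0,0],"delta_rot":[0,0,0.0191],"fingers":1},{"dp":[0,0,0],"delta_rot":[0,0,0.0191],"fingers":1},{"dp":[0,0,0],"delta_rot":[0,0,0.0191],"fingers":1},{"dp":[0.0068,-0.0741,0],"delta_rot":[0,0,0],"fingers":1},{"dp":[0.0068,-0.0741,0],"delta_rot":[0,0,0],"fingers":1},{"dp":[0.0068,-0.0741,0],"delta_rot":[0,0,0],"fingers":1},{"dp":[0.0068,-0.0741,0],"delta_rot":[0,0,0],"fingers":1},{"dp":[0.0068,-0.0741,0],"delta_rot":[0,0,0],"fingers":1}]'
python3 -m crank '[{"dp":[0,0,0],"delta_rot":[0,0,0],"fingers":1},{"dp":[0,0,0],"delta_rot":[0,0,0],"fingers":1},{"dp":[0,0,0],"delta_rot":[0,0,0],"fingers":1}]'
python3 plan.py 0.4663 -0.2468 0.160 0
python3 - <<'E'
from h import *
p,w=cloud("wrist")
for b in blobs(p,w,.112,.122,(.42,.53,-.3,-.2)): print(*b)
E
```

```text
t: 12.82
tcp_pos: [0.4629, -0.2408, 0.2716]
tool_rot: [1.0, -0.0, -0.002, -0.001]
force: [1.1, 0.6, -0.3]
finger_gap: 1.002
gripper_force: 0.0
t: 13.07
tcp_pos: [0.4639, -0.243, 0.2726]
tool_rot: [1.0, 0.0, -0.001, -0.0]
force: [0.8, 0.2, 0.5]
finger_gap: 1.001
gripper_force: 0.0
13.0667 [ 0.4639 -0.243   0.2726] yaw 0.1 gap 1.001 gf 0.0 F [0.8 0.2 0.5]
turn z 0.0002 rows 1 each 0.0002
shift [0.0048 0.0076 0.2252] rows 3 each [0.0016 0.0025 0.0751]
3954 [326. 249.] [0.4654, -0.2466, 0.0464, 0.0466, 42.2858] 0.1208 [49. 50. 51.]
```

```bash
python3 -m crank '[{"dp":[0.003,0.007,0.075],"delta_rot":[0,0,0],"fingers":1},{"dp":[0,0,0.075],"delta_rot":[0,0,0],"fingers":1},{"dp":[0,0,0.075],"delta_rot":[0,0,0],"fingers":1},{"dp":[0,0,0],"delta_rot":[0,0,0],"fingers":-1},{"dp":[0,0,0],"delta_rot":[0,0,0],"fingers":-1},{"dp":[0,0,0],"delta_rot":[0,0,0],"fingers":-1},{"dp":[0,0,0],"delta_rot":[0,0,0],"fingers":-1},{"dp":[0,0,0],"delta_rot":[0,0,0],"fingers":-1},{"dp":[0,0,0],"delta_rot":[0,0,0],"fingers":-1}]' 50
python3 -c "
from h import *
print(*pose());body((.4663,-.246))"
python3 -m crank '[{"dp":[0,0,0],"delta_rot":[0,0,-0.0191],"fingers":-1},{"dp":[0,0,0],"delta_rot":[0,0,-0.0191],"fingers":-1},{"dp":[0,0,0],"delta_rot":[0,0,-0.0191],"fingers":-1},{"dp":[0,0,0],"delta_rot":[0,0,-0.0191],"fingers":-1},{"dp":[0,0,0],"delta_rot":[0,0,-0.0191],"fingers":-1},{"dp":[0,0,0],"delta_rot":[0,0,-0.0191],"fingers":-1},{"dp":[0,0,0],"delta_rot":[0,0,-0.0191],"fingers":-1},{"dp":[0,0,0],"delta_rot":[0,0,0],"fingers":-1},{"dp":[0,0,0],"delta_rot":[0,0,0],"fingers":-1}]'
python3 -c "
from h import *
print(*pose()); body((.4663,-.246))"
```

```text
t: 13.87
tcp_pos: [0.4661, -0.247, 0.1629]
tool_rot: [1.0, 0.0, 0.001, 0.001]
force: [-0.3, 0.2, 0.8]
finger_gap: 0.523
gripper_force: 51.4
13.8667 [ 0.4661 -0.247   0.1629] yaw 0.0 gap 0.523 gf 51.4 F [-0.3  0.2  0.8]
scene body [ 0.4648 -0.2479] yaw -3.1 n 521 rms 0.0013
t: 14.67
tcp_pos: [0.4666, -0.2477, 0.1627]
tool_rot: [0.914, 0.407, 0.001, 0.003]
force: [-1.8, -2.0, 6.3]
finger_gap: 0.518
gripper_force: 51.9
14.6667 [ 0.4666 -0.2477  0.1627] yaw 48.0 gap 0.518 gf 51.9 F [-1.8 -2.   6.3]
scene body [ 0.465  -0.2507] yaw 36.5 n 499 rms 0.0013
```

Jar 4's body turned 39.6° with the cap, so it is **tight**. I'll lift it, turn on 50.5° CCW so the body is square to the rack, and carry it to bay 2.

```bash
python3 -m crank '[{"dp":[0,0,-0.068],"delta_rot":[0,0,0],"fingers":-1},{"dp":[0,0,-0.068],"delta_rot":[0,0,0],"fingers":-1},{"dp":[0,0,-0.068],"delta_rot":[0,0,0],"fingers":-1},{"dp":[0,0,-0.068],"delta_rot":[0,0,-0.0175],"fingers":-1},{"dp":[0,0,-0.068],"delta_rot":[0,0,-0.0175],"fingers":-1},{"dp":[0,0,0],"delta_rot":[0,0,-0.0175],"fingers":-1},{"dp":[0,0,0],"delta_rot":[0,0,-0.0175],"fingers":-1},{"dp":[0,0,0],"delta_rot":[0,0,-0.0175],"fingers":-1},{"dp":[0,0,0],"delta_rot":[0,0,-0.0175],"fingers":-1},{"dp":[0,0,0],"delta_rot":[0,0,-0.0175],"fingers":-1},{"dp":[0,0,0],"delta_rot":[0,0,-0.0175],"fingers":-1}]'
python3 plan.py 0.624 0.306 0.33
```

```text
t: 15.63
tcp_pos: [0.4645, -0.2451, 0.3301]
tool_rot: [0.651, 0.759, 0.0, -0.002]
force: [0.6, 0.1, -3.4]
finger_gap: 0.524
gripper_force: 54.2
15.6333 [ 0.4645 -0.2451  0.3301] yaw 98.7 gap 0.524 gf 54.2 F [ 0.6  0.1 -3.4]
shift [1.0413e+00 4.8200e-01 2.0000e-04] rows 15 each [0.0694 0.0321 0.    ]
```

```bash
python3 -m crank '[{"dp":[0.0694,0.0321,0],"delta_rot":[0,0,0],"fingers":-1},{"dp":[0.0694,0.0321,0],"delta_rot":[0,0,0],"fingers":-1},{"dp":[0.0694,0.0321,0],"delta_rot":[0,0,0],"fingers":-1},{"dp":[0.0694,0.0321,0],"delta_rot":[0,0,0],"fingers":-1},{"dp":[0.0694,0.0321,0],"delta_rot":[0,0,0],"fingers":-1},{"dp":[0.0694,0.0321,0],"delta_rot":[0,0,0],"fingers":-1},{"dp":[0.0694,0.0321,0],"delta_rot":[0,0,0],"fingers":-1},{"dp":[0.0694,0.0321,0],"delta_rot":[0,0,0],"fingers":-1},{"dp":[0.0694,0.0321,0],"delta_rot":[0,0,0],"fingers":-1},{"dp":[0.0694,0.0321,0],"delta_rot":[0,0,0],"fingers":-1}]'
python3 -m crank '[{"dp":[0.0694,0.0321,0],"delta_rot":[0,0,0],"fingers":-1},{"dp":[0.0694,0.0321,0],"delta_rot":[0,0,0],"fingers":-1},{"dp":[0.0694,0.0321,0],"delta_rot":[0,0,0],"fingers":-1},{"dp":[0.0694,0.0321,0],"delta_rot":[0,0,0],"fingers":-1},{"dp":[0.0694,0.0321,0],"delta_rot":[0,0,0],"fingers":-1},{"dp":[0,0,0],"delta_rot":[0,0,0],"fingers":-1},{"dp":[0,0,0],"delta_rot":[0,0,0],"fingers":-1},{"dp":[0,0,0],"delta_rot":[0,0,0],"fingers":-1}]'
python3 plan.py 0.624 0.306 0.1715
python3 -c "
from h import *
body((.624,.306),zr=(.175,.24))"
```

```text
t: 16.47
tcp_pos: [0.5713, 0.123, 0.33]
tool_rot: [0.653, 0.757, -0.001, -0.002]
force: [1.2, -1.0, -4.7]
finger_gap: 0.522
gripper_force: 53.8
t: 17.13
tcp_pos: [0.6247, 0.3041, 0.3293]
tool_rot: [0.653, 0.758, -0.002, -0.001]
force: [0.0, -0.6, -3.5]
finger_gap: 0.523
gripper_force: 53.0
17.1333 [0.6247 0.3041 0.3293] yaw 98.5 gap 0.523 gf 53.0 F [ 0.  -0.6 -3.5]
shift [ 0.004  -0.0009  0.3156] rows 4 each [ 0.001  -0.0002  0.0789]
scene body [0.6235 0.3002] yaw -2.5 n 924 rms 0.001
```

```bash
python3 -m crank '[{"dp":[0.01,0.003,0.04],"delta_rot":[0,0,0],"fingers":-1},{"dp":[0,0,0.06],"delta_rot":[0,0,0],"fingers":-1},{"dp":[0,0,0.06],"delta_rot":[0,0,0],"fingers":-1},{"dp":[0,0,0.06],"delta_rot":[0,0,0],"fingers":-1},{"dp":[0,0,0.05],"delta_rot":[0,0,0],"fingers":-1},{"dp":[0,0,0.03],"delta_rot":[0,0,0],"fingers":-1},{"dp":[0,0,0.016],"delta_rot":[0,0,0],"fingers":-1},{"dp":[0,0,0],"delta_rot":[0,0,0],"fingers":-1},{"dp":[0,0,0],"delta_rot":[0,0,0],"fingers":-1}]'
python3 -m crank '[{"dp":[0,0,0],"delta_rot":[0,0,0],"fingers":1},{"dp":[0,0,0],"delta_rot":[0,0,0],"fingers":1},{"dp":[0,0,0],"delta_rot":[0,0,0],"fingers":1},{"dp":[0,0,0],"delta_rot":[0,0,0],"fingers":1},{"dp":[0,0,0],"delta_rot":[0,0,0],"fingers":1},{"dp":[0,0,-0.07],"delta_rot":[0,0,0],"fingers":1},{"dp":[0,0,-0.07],"delta_rot":[0,0,0],"fingers":1},{"dp":[0,0,-0.07],"delta_rot":[0,0,0],"fingers":1},{"dp":[0,0,0],"delta_rot":[0,0,0],"fingers":1}]'
python3 - <<'E'
from h import *
p,w=cloud("scene")
for b in blobs(p,w,.112,.137,(.4,.7,-.48,.35)): print(*b)
body((.624,.306),zr=(.072,.085))
body((.611,-.075)); body((.4565,-.117))
E
python3 plan.py 0.6105 -0.0753 0.27 0
```

```text
t: 17.93
tcp_pos: [0.6275, 0.3082, 0.1738]
tool_rot: [0.653, 0.757, 0.001, 0.0]
force: [-0.7, 0.5, -2.6]
finger_gap: 0.522
gripper_force: 53.1
t: 18.68
tcp_pos: [0.6306, 0.3107, 0.2872]
tool_rot: [0.652, 0.758, 0.007, 0.004]
force: [1.3, -0.1, 1.1]
finger_gap: 1.002
gripper_force: 0.0
272 [154. 208.] [0.4516, -0.4267, 0.0448, 0.0461, 72.7303] 0.1243 [23.  23.5 25. ]
249 [283. 218.] [0.4586, -0.117, 0.0448, 0.0471, 9.9207] 0.1204 [22. 23. 24.]
323 [293. 268.] [0.6114, -0.075, 0.0458, 0.0449, 75.332] 0.1205 [20. 21. 21.]
421 [476. 286.] [0.6291, 0.3043, 0.0457, 0.0455, 26.5463] 0.1283 [20. 21. 22.]
scene body [0.6271 0.3052] yaw -2.3 n 156 rms 0.0013
scene body [ 0.609  -0.0758] yaw -7.8 n 517 rms 0.001
scene body [ 0.4549 -0.1161] yaw 8.6 n 410 rms 0.0015
18.8833 [0.6262 0.3091 0.2771] yaw 98.6 gap 1.0 gf 0.0 F [ 0.6 -0.1 -0.7]
turn z 0.2738 rows 15 each 0.0183
shift [-0.0313  0.7687  0.0141] rows 10 each [-0.0031  0.0769  0.0014]
```

Jar 4 stands in bay 2. Next is jar 1, turning back to yaw 0 on the way.

```bash
python3 -m crank '[{"dp":[0,0,0],"delta_rot":[0,0,0.0196],"fingers":1},{"dp":[0,0,0],"delta_rot":[0,0,0.0196],"fingers":1},{"dp":[0,0,0],"delta_rot":[0,0,0.0196],"fingers":1},{"dp":[0,0,0],"delta_rot":[0,0,0.0196],"fingers":1},{"dp":[0,0,0],"delta_rot":[0,0,0.0196],"fingers":1},{"dp":[0,0,0],"delta_rot":[0,0,0.0196],"fingers":1},{"dp":[0,0,0],"delta_rot":[0,0,0.0196],"fingers":1},{"dp":[0,0,0],"delta_rot":[0,0,0.0196],"fingers":1},{"dp":[0,0,0],"delta_rot":[0,0,0.0196],"fingers":1},{"dp":[0,0,0],"delta_rot":[0,0,0.0196],"fingers":1},{"dp":[0,0,0],"delta_rot":[0,0,0.0196],"fingers":1},{"dp":[0,0,0],"delta_rot":[0,0,0.0196],"fingers":1}]'
python3 -m crank '[{"dp":[0,0,0],"delta_rot":[0,0,0.0196],"fingers":1},{"dp":[0,0,0],"delta_rot":[0,0,0.0196],"fingers":1},{"dp":[-0.0031,0.0769,0],"delta_rot":[0,0,0],"fingers":1},{"dp":[-0.0031,0.0769,0],"delta_rot":[0,0,0],"fingers":1},{"dp":[-0.0031,0.0769,0],"delta_rot":[0,0,0],"fingers":1},{"dp":[-0.0031,0.0769,0],"delta_rot":[0,0,0],"fingers":1},{"dp":[-0.0031,0.0769,0],"delta_rot":[0,0,0],"fingers":1},{"dp":[-0.0031,0.0769,0],"delta_rot":[0,0,0],"fingers":1},{"dp":[-0.0031,0.0769,0],"delta_rot":[0,0,0],"fingers":1},{"dp":[-0.0031,0.0769,0],"delta_rot":[0,0,0],"fingers":1},{"dp":[-0.0031,0.0769,0],"delta_rot":[0,0,0],"fingers":1},{"dp":[-0.0031,0.0769,0],"delta_rot":[0,0,0],"fingers":1}]'
python3 -m crank '[{"dp":[0,0,0],"delta_rot":[0,0,0],"fingers":1},{"dp":[0,0,0],"delta_rot":[0,0,0],"fingers":1},{"dp":[0,0,0],"delta_rot":[0,0,0],"fingers":1}]'
python3 - <<'E'
from h import *
p,w=cloud("wrist")
for b in blobs(p,w,.112,.122,(.55,.67,-.14,-.02)): print(*b)
E
python3 plan.py 0.6105 -0.0753 0.160 0
```

```text
t: 19.88
tcp_pos: [0.6259, 0.3089, 0.2753]
tool_rot: [0.993, 0.118, -0.002, 0.0]
force: [-0.4, 0.2, 1.0]
finger_gap: 1.0
gripper_force: 0.0
t: 20.88
tcp_pos: [0.6085, -0.0767, 0.2759]
tool_rot: [1.0, -0.002, -0.002, -0.001]
force: [1.8, -0.5, -0.1]
finger_gap: 1.002
gripper_force: 0.0
t: 21.13
tcp_pos: [0.609, -0.0749, 0.2764]
tool_rot: [1.0, -0.003, -0.002, -0.001]
force: [-1.0, -0.3, -0.1]
finger_gap: 0.998
gripper_force: 0.0
3799 [320. 249.] [0.6094, -0.0751, 0.0467, 0.0464, 36.9452] 0.1208 [51. 52. 53.]
21.1833 [ 0.6092 -0.0741  0.2767] yaw -0.2 gap 1.002 gf 0.0 F [-0.  -0.4 -0.7]
turn z -0.0006 rows 1 each -0.0006
shift [0.0026 0.0024 0.2335] rows 3 each [0.0009 0.0008 0.0778]
```

```bash
python3 -m crank '[{"dp":[0,0.002,0.078],"delta_rot":[0,0,0],"fingers":1},{"dp":[0,0,0.078],"delta_rot":[0,0,0],"fingers":1},{"dp":[0,0,0.078],"delta_rot":[0,0,0],"fingers":1},{"dp":[0,0,0],"delta_rot":[0,0,0],"fingers":-1},{"dp":[0,0,0],"delta_rot":[0,0,0],"fingers":-1},{"dp":[0,0,0],"delta_rot":[0,0,0],"fingers":-1},{"dp":[0,0,0],"delta_rot":[0,0,0],"fingers":-1},{"dp":[0,0,0],"delta_rot":[0,0,0],"fingers":-1},{"dp":[0,0,0],"delta_rot":[0,0,0],"fingers":-1}]' 50
python3 -c "
from h import *
print(*pose());body((.61,-.075))"
python3 -m crank '[{"dp":[0,0,0],"delta_rot":[0,0,-0.0191],"fingers":-1},{"dp":[0,0,0],"delta_rot":[0,0,-0.0191],"fingers":-1},{"dp":[0,0,0],"delta_rot":[0,0,-0.0191],"fingers":-1},{"dp":[0,0,0],"delta_rot":[0,0,-0.0191],"fingers":-1},{"dp":[0,0,0],"delta_rot":[0,0,-0.0191],"fingers":-1},{"dp":[0,0,0],"delta_rot":[0,0,-0.0191],"fingers":-1},{"dp":[0,0,0],"delta_rot":[0,0,-0.0191],"fingers":-1},{"dp":[0,0,0],"delta_rot":[0,0,0],"fingers":-1},{"dp":[0,0,0],"delta_rot":[0,0,0],"fingers":-1}]'
python3 -c "
from h import *
print(*pose()); body((.61,-.075))"
```

```text
t: 21.93
tcp_pos: [0.611, -0.0761, 0.1636]
tool_rot: [1.0, -0.002, 0.002, 0.0]
force: [-0.1, 1.7, 3.2]
finger_gap: 0.524
gripper_force: 51.7
21.9333 [ 0.611  -0.0761  0.1636] yaw -0.2 gap 0.524 gf 51.7 F [-0.1  1.7  3.2]
scene body [ 0.6089 -0.0772] yaw -7.8 n 516 rms 0.001
t: 22.73
tcp_pos: [0.6116, -0.0775, 0.1633]
tool_rot: [0.915, 0.405, 0.002, 0.003]
force: [0.0, -2.8, 6.0]
finger_gap: 0.527
gripper_force: 52.1
22.7333 [ 0.6116 -0.0775  0.1633] yaw 47.7 gap 0.527 gf 52.1 F [ 0.  -2.8  6. ]
scene body [ 0.6099 -0.0809] yaw 32.6 n 547 rms 0.0009
```

Also **tight** (-7.8° to 32.6°). It goes to bay 1, turning on 54°.

```bash
python3 -m crank '[{"dp":[0,0,-0.068],"delta_rot":[0,0,0],"fingers":-1},{"dp":[0,0,-0.068],"delta_rot":[0,0,0],"fingers":-1},{"dp":[0,0,-0.068],"delta_rot":[0,0,0],"fingers":-1},{"dp":[0,0,-0.068],"delta_rot":[0,0,-0.0189],"fingers":-1},{"dp":[0,0,-0.068],"delta_rot":[0,0,-0.0189],"fingers":-1},{"dp":[0,0,0],"delta_rot":[0,0,-0.0189],"fingers":-1},{"dp":[0,0,0],"delta_rot":[0,0,-0.0189],"fingers":-1},{"dp":[0,0,0],"delta_rot":[0,0,-0.0189],"fingers":-1},{"dp":[0,0,0],"delta_rot":[0,0,-0.0189],"fingers":-1},{"dp":[0,0,0],"delta_rot":[0,0,-0.0189],"fingers":-1},{"dp":[0,0,0],"delta_rot":[0,0,-0.0189],"fingers":-1}]'
python3 plan.py 0.621 0.227 0.33
```

```text
t: 23.7
tcp_pos: [0.6086, -0.0757, 0.3299]
tool_rot: [0.626, 0.78, -0.001, -0.002]
force: [0.1, -0.4, -4.2]
finger_gap: 0.524
gripper_force: 53.8
23.7 [ 0.6086 -0.0757  0.3299] yaw 102.5 gap 0.524 gf 53.8 F [ 0.1 -0.4 -4.2]
shift [ 5.857e-01  1.548e-01 -1.000e-04] rows 8 each [ 0.0732  0.0194 -0.    ]
```

```bash
python3 -m crank '[{"dp":[0.0732,0.0194,0],"delta_rot":[0,0,0],"fingers":-1},{"dp":[0.0732,0.0194,0],"delta_rot":[0,0,0],"fingers":-1},{"dp":[0.0732,0.0194,0],"delta_rot":[0,0,0],"fingers":-1},{"dp":[0.0732,0.0194,0],"delta_rot":[0,0,0],"fingers":-1},{"dp":[0.0732,0.0194,0],"delta_rot":[0,0,0],"fingers":-1},{"dp":[0.0732,0.0194,0],"delta_rot":[0,0,0],"fingers":-1},{"dp":[0.0732,0.0194,0],"delta_rot":[0,0,0],"fingers":-1},{"dp":[0.0732,0.0194,0],"delta_rot":[0,0,0],"fingers":-1},{"dp":[0,0,0],"delta_rot":[0,0,0],"fingers":-1},{"dp":[0,0,0],"delta_rot":[0,0,0],"fingers":-1},{"dp":[0,0,0],"delta_rot":[0,0,0],"fingers":-1}]'
python3 plan.py 0.621 0.227 0.1725
python3 -c "
from h import *
body((.621,.226),zr=(.175,.24))"
```

```text
t: 24.62
tcp_pos: [0.6221, 0.2265, 0.3298]
tool_rot: [0.627, 0.779, -0.001, -0.001]
force: [-0.2, 0.3, -4.1]
finger_gap: 0.525
gripper_force: 53.1
24.6167 [0.6221 0.2265 0.3298] yaw 102.3 gap 0.525 gf 53.1 F [-0.2  0.3 -4.1]
shift [ 0.0015 -0.0018  0.3147] rows 4 each [ 0.0004 -0.0005  0.0787]
scene body [0.6213 0.2217] yaw -2.8 n 824 rms 0.001
```

```bash
python3 -m crank '[{"dp":[0.004,-0.003,0.04],"delta_rot":[0,0,0],"fingers":-1},{"dp":[0,0,0.06],"delta_rot":[0,0,0],"fingers":-1},{"dp":[0,0,0.06],"delta_rot":[0,0,0],"fingers":-1},{"dp":[0,0,0.06],"delta_rot":[0,0,0],"fingers":-1},{"dp":[0,0,0.05],"delta_rot":[0,0,0],"fingers":-1},{"dp":[0,0,0.03],"delta_rot":[0,0,0],"fingers":-1},{"dp":[0,0,0.016],"delta_rot":[0,0,0],"fingers":-1},{"dp":[0,0,0],"delta_rot":[0,0,0],"fingers":-1},{"dp":[0,0,0],"delta_rot":[0,0,0],"fingers":-1}]'
python3 -m crank '[{"dp":[0,0,0],"delta_rot":[0,0,0],"fingers":1},{"dp":[0,0,0],"delta_rot":[0,0,0],"fingers":1},{"dp":[0,0,0],"delta_rot":[0,0,0],"fingers":1},{"dp":[0,0,0],"delta_rot":[0,0,0],"fingers":1},{"dp":[0,0,0],"delta_rot":[0,0,0],"fingers":1},{"dp":[0,0,-0.07],"delta_rot":[0,0,0],"fingers":1},{"dp":[0,0,-0.07],"delta_rot":[0,0,0],"fingers":1},{"dp":[0,0,-0.07],"delta_rot":[0,0,0],"fingers":1},{"dp":[0,0,0],"delta_rot":[0,0,0],"fingers":1}]'
python3 - <<'E'
from h import *
p,w=cloud("scene"); save(p,"pics/s2.png")
for b in blobs(p,w,.112,.137,(.4,.7,-.48,.35)): print(*b)
body((.621,.226),zr=(.072,.085)); body((.4575,-.117))
E
python3 plan.py 0.4570 -0.1165 0.27 0
```

```text
t: 25.42
tcp_pos: [0.622, 0.2267, 0.1736]
tool_rot: [0.628, 0.778, 0.0, 0.0]
force: [0.3, 0.3, -4.8]
finger_gap: 0.52
gripper_force: 53.3
t: 26.17
tcp_pos: [0.625, 0.2291, 0.2865]
tool_rot: [0.627, 0.779, 0.006, 0.005]
force: [1.2, -0.2, 0.9]
finger_gap: 1.001
gripper_force: 0.0
271 [154. 208.] [0.4515, -0.4264, 0.0457, 0.0454, 64.5788] 0.1239 [24. 25. 25.]
247 [283. 218.] [0.4569, -0.1171, 0.0453, 0.0427, 41.4926] 0.1204 [25. 26. 27.]
410 [435. 281.] [0.6241, 0.2224, 0.0457, 0.0457, 38.5858] 0.1279 [21.5 22.  23. ]
420 [476. 286.] [0.6296, 0.3041, 0.0454, 0.046, 85.3283] 0.1284 [20.5 21.  21.5]
scene body [0.6222 0.2276] yaw -4.5 n 160 rms 0.01
scene body [ 0.4552 -0.1167] yaw 8.5 n 408 rms 0.0015
26.3167 [0.621  0.2281 0.2784] yaw 102.3 gap 1.004 gf 0.0 F [-0.3  0.  -0.8]
turn z 0.2843 rows 15 each 0.019
shift [-0.328   0.6893  0.0169] rows 10 each [-0.0328  0.0689  0.0017]
```

View pics/s2.png

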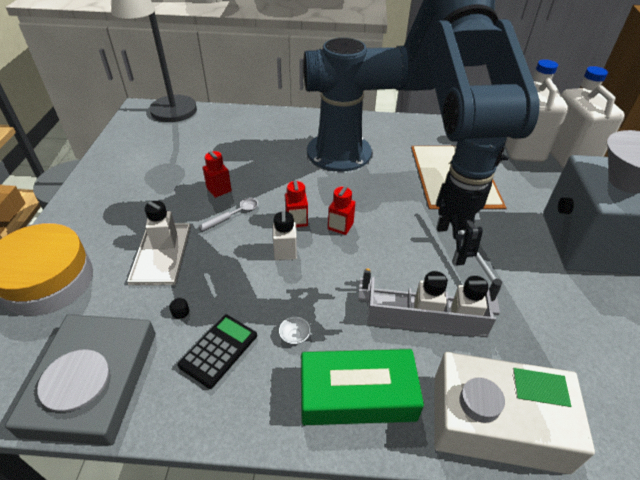

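The scene picture shows jars in bay 1 (435,290) and bay 2 (476,293), one in the tray (157,220), and the last white jar at (284,232). There is no fifth jar. I'll go to the last one.

```bash
python3 -m crank '[{"dp":[0,0,0],"delta_rot":[0,0,0.019],"fingers":1},{"dp":[0,0,0],"delta_rot":[0,0,0.019],"fingers":1},{"dp":[0,0,0],"delta_rot":[0,0,0.019],"fingers":1},{"dp":[0,0,0],"delta_rot":[0,0,0.019],"fingers":1},{"dp":[0,0,0],"delta_rot":[0,0,0.019],"fingers":1},{"dp":[0,0,0],"delta_rot":[0,0,0.019],"fingers":1},{"dp":[0,0,0],"delta_rot":[0,0,0.019],"fingers":1},{"dp":[0,0,0],"delta_rot":[0,0,0.019],"fingers":1},{"dp":[0,0,0],"delta_rot":[0,0,0.019],"fingers":1},{"dp":[0,0,0],"delta_rot":[0,0,0.019],"fingers":1},{"dp":[0,0,0],"delta_rot":[0,0,0.019],"fingers":1},{"dp":[0,0,0],"delta_rot":[0,0,0.019],"fingers":1}]'
python3 -m crank '[{"dp":[0,0,0],"delta_rot":[0,0,0.019],"fingers":1},{"dp":[0,0,0],"delta_rot":[0,0,0.019],"fingers":1},{"dp":[0,0,0],"delta_rot":[0,0,0.019],"fingers":1},{"dp":[-0.0365,0.0765,0],"delta_rot":[0,0,0],"fingers":1},{"dp":[-0.0365,0.0765,0],"delta_rot":[0,0,0],"fingers":1},{"dp":[-0.0365,0.0765,0],"delta_rot":[0,0,0],"fingers":1},{"dp":[-0.0365,0.0765,0],"delta_rot":[0,0,0],"fingers":1},{"dp":[-0.0365,0.0765,0],"delta_rot":[0,0,0],"fingers":1},{"dp":[-0.0365,0.0765,0],"delta_rot":[0,0,0],"fingers":1},{"dp":[-0.0365,0.0765,0],"delta_rot":[0,0,0],"fingers":1},{"dp":[-0.0365,0.0765,0],"delta_rot":[0,0,0],"fingers":1},{"dp":[-0.036,0.0765,0],"delta_rot":[0,0,0],"fingers":1}]'
python3 -m crank '[{"dp":[0,0,0],"delta_rot":[0,0,0],"fingers":1},{"dp":[0,0,0],"delta_rot":[0,0,0],"fingers":1},{"dp":[0,0,0],"delta_rot":[0,0,0],"fingers":1}]'
python3 - <<'E'
from h import *
p,w=cloud("wrist")
for b in blobs(p,w,.112,.122,(.4,.52,-.18,-.06)): print(*b)
E
python3 plan.py 0.4560 -0.1165 0.160 0
```

```text
t: 27.32
tcp_pos: [0.6201, 0.2279, 0.2755]
tool_rot: [0.985, 0.173, -0.002, 0.0]
force: [0.4, 0.3, 0.3]
finger_gap: 0.996
gripper_force: 0.0
t: 28.32
tcp_pos: [0.4562, -0.1106, 0.2765]
tool_rot: [1.0, -0.002, -0.002, -0.001]
force: [1.2, -0.6, -0.0]
finger_gap: 0.999
gripper_force: 0.0
t: 28.57
tcp_pos: [0.4578, -0.1094, 0.277]
tool_rot: [1.0, -0.003, -0.001, -0.001]
force: [0.4, -0.2, 0.2]
finger_gap: 1.005
gripper_force: 0.0
3748 [332. 253.] [0.4553, -0.1166, 0.0464, 0.0467, 83.8518] 0.1208 [50. 51. 52.]
28.6167 [ 0.4582 -0.1088  0.2772] yaw -0.2 gap 1.002 gf 0.0 F [ 0.2 -0.3 -0.1]
turn z -0.0007 rows 1 each -0.0007
shift [-0.0043  0.0154  0.2343] rows 3 each [-0.0014  0.0051  0.0781]
```

```bash
python3 -m crank '[{"dp":[-0.005,0.015,0.078],"delta_rot":[0,0,0],"fingers":1},{"dp":[0,0,0.078],"delta_rot":[0,0,0],"fingers":1},{"dp":[0,0,0.078],"delta_rot":[0,0,0],"fingers":1},{"dp":[0,0,0],"delta_rot":[0,0,0],"fingers":-1},{"dp":[0,0,0],"delta_rot":[0,0,0],"fingers":-1},{"dp":[0,0,0],"delta_rot":[0,0,0],"fingers":-1},{"dp":[0,0,0],"delta_rot":[0,0,0],"fingers":-1},{"dp":[0,0,0],"delta_rot":[0,0,0],"fingers":-1},{"dp":[0,0,0],"delta_rot":[0,0,0],"fingers":-1}]' 50
python3 -c "
from h import *
print(*pose());body((.4553,-.1165))"
python3 -m crank '[{"dp":[0,0,0],"delta_rot":[0,0,-0.0191],"fingers":-1},{"dp":[0,0,0],"delta_rot":[0,0,-0.0191],"fingers":-1},{"dp":[0,0,0],"delta_rot":[0,0,-0.0191],"fingers":-1},{"dp":[0,0,0],"delta_rot":[0,0,-0.0191],"fingers":-1},{"dp":[0,0,0],"delta_rot":[0,0,-0.0191],"fingers":-1},{"dp":[0,0,0],"delta_rot":[0,0,-0.0191],"fingers":-1},{"dp":[0,0,0],"delta_rot":[0,0,-0.0191],"fingers":-1},{"dp":[0,0,0],"delta_rot":[0,0,0],"fingers":-1},{"dp":[0,0,0],"delta_rot":[0,0,0],"fingers":-1}]'
python3 -c "
from h import *
print(*pose()); body((.4553,-.1165))"
```

```text
t: 29.37
tcp_pos: [0.4566, -0.1174, 0.1631]
tool_rot: [1.0, -0.002, 0.002, 0.001]
force: [0.6, -0.4, -0.1]
finger_gap: 0.525
gripper_force: 51.4
29.3667 [ 0.4566 -0.1174  0.1631] yaw -0.2 gap 0.525 gf 51.4 F [ 0.6 -0.4 -0.1]
scene body [ 0.4548 -0.1187] yaw 8.0 n 414 rms 0.0015
t: 30.17
tcp_pos: [0.4575, -0.1185, 0.1628]
tool_rot: [0.915, 0.404, 0.002, 0.003]
force: [0.4, -1.4, 6.9]
finger_gap: 0.527
gripper_force: 52.0
30.1667 [ 0.4575 -0.1185  0.1628] yaw 47.7 gap 0.527 gf 52.0 F [ 0.4 -1.4  6.9]
scene body [ 0.4561 -0.1218] yaw -41.1 n 534 rms 0.001
```

**Tight** (8.0° to 48.9°). It goes to bay 0, turning on 38°.

```bash
python3 -m crank '[{"dp":[0,0,-0.068],"delta_rot":[0,0,0],"fingers":-1},{"dp":[0,0,-0.068],"delta_rot":[0,0,0],"fingers":-1},{"dp":[0,0,-0.068],"delta_rot":[0,0,0],"fingers":-1},{"dp":[0,0,-0.068],"delta_rot":[0,0,-0.0176],"fingers":-1},{"dp":[0,0,-0.068],"delta_rot":[0,0,-0.0176],"fingers":-1},{"dp":[0,0,0],"delta_rot":[0,0,-0.0176],"fingers":-1},{"dp":[0,0,0],"delta_rot":[0,0,-0.0176],"fingers":-1},{"dp":[0,0,0],"delta_rot":[0,0,-0.0176],"fingers":-1},{"dp":[0,0,0],"delta_rot":[0,0,-0.0176],"fingers":-1}]'
python3 plan.py 0.616 0.143 0.33
```

```text
t: 30.97
tcp_pos: [0.4548, -0.1166, 0.3313]
tool_rot: [0.731, 0.682, -0.0, -0.0]
force: [1.2, -0.1, -2.8]
finger_gap: 0.522
gripper_force: 53.7
30.9667 [ 0.4548 -0.1166  0.3313] yaw 86.0 gap 0.522 gf 53.7 F [ 1.2 -0.1 -2.8]
shift [0.5406 0.2853 0.0025] rows 8 each [0.0676 0.0357 0.0003]
```

```bash
python3 -m crank '[{"dp":[0.0676,0.0357,0],"delta_rot":[0,0,0],"fingers":-1},{"dp":[0.0676,0.0357,0],"delta_rot":[0,0,0],"fingers":-1},{"dp":[0.0676,0.0357,0],"delta_rot":[0,0,0],"fingers":-1},{"dp":[0.0676,0.0357,0],"delta_rot":[0,0,0],"fingers":-1},{"dp":[0.0676,0.0357,0],"delta_rot":[0,0,0],"fingers":-1},{"dp":[0.0676,0.0357,0],"delta_rot":[0,0,0],"fingers":-1},{"dp":[0.0676,0.0357,0],"delta_rot":[0,0,0],"fingers":-1},{"dp":[0.0676,0.0357,0],"delta_rot":[0,0,0],"fingers":-1},{"dp":[0,0,0],"delta_rot":[0,0,0],"fingers":-1},{"dp":[0,0,0],"delta_rot":[0,0,0],"fingers":-1},{"dp":[0,0,0],"delta_rot":[0,0,0],"fingers":-1}]'
python3 plan.py 0.616 0.143 0.1725
python3 -c "
from h import *
body((.616,.142),zr=(.175,.24))"
```

```text
t: 31.88
tcp_pos: [0.6164, 0.1422, 0.3302]
tool_rot: [0.732, 0.681, -0.001, -0.001]
force: [-0.6, -0.2, -2.8]
finger_gap: 0.521
gripper_force: 52.9
31.8833 [0.6164 0.1422 0.3302] yaw 85.8 gap 0.521 gf 52.9 F [-0.6 -0.2 -2.8]
shift [ 0.0016 -0.001   0.3153] rows 4 each [ 0.0004 -0.0002  0.0788]
scene body [0.6148 0.1373] yaw -2.9 n 733 rms 0.001
```

```bash
python3 -m crank '[{"dp":[0.007,-0.002,0.04],"delta_rot":[0,0,0],"fingers":-1},{"dp":[0,0,0.06],"delta_rot":[0,0,0],"fingers":-1},{"dp":[0,0,0.06],"delta_rot":[0,0,0],"fingers":-1},{"dp":[0,0,0.06],"delta_rot":[0,0,0],"fingers":-1},{"dp":[0,0,0.05],"delta_rot":[0,0,0],"fingers":-1},{"dp":[0,0,0.03],"delta_rot":[0,0,0],"fingers":-1},{"dp":[0,0,0.016],"delta_rot":[0,0,0],"fingers":-1},{"dp":[0,0,0],"delta_rot":[0,0,0],"fingers":-1},{"dp":[0,0,0],"delta_rot":[0,0,0],"fingers":-1}]'
python3 -m crank '[{"dp":[0,0,0],"delta_rot":[0,0,0],"fingers":1},{"dp":[0,0,0],"delta_rot":[0,0,0],"fingers":1},{"dp":[0,0,0],"delta_rot":[0,0,0],"fingers":1},{"dp":[0,0,0],"delta_rot":[0,0,0],"fingers":1},{"dp":[0,0,0],"delta_rot":[0,0,0],"fingers":1},{"dp":[0,0,-0.07],"delta_rot":[0,0,0],"fingers":1},{"dp":[0,0,-0.07],"delta_rot":[0,0,0],"fingers":1},{"dp":[0,0,-0.07],"delta_rot":[0,0,0],"fingers":1},{"dp":[0,0,-0.05],"delta_rot":[0,0,0],"fingers":0.3},{"dp":[0,0,0],"delta_rot":[0,0,0],"fingers":0.3},{"dp":[0,0,0],"delta_rot":[0,0,0],"fingers":0.3},{"dp":[0,0,0],"delta_rot":[0,0,0],"fingers":0.3}]'
python3 - <<'E'
from h import *
p,w=cloud("scene"); save(p,"pics/s3.png",(80,150,540,350),1.7)
for b in blobs(p,w,.105,.137,(.3,.7,-.48,.35)): print(*b)
E
python3 plan.py 0.3755 0.313 0.25 18.2
```

```text
t: 32.68
tcp_pos: [0.6172, 0.1446, 0.1738]
tool_rot: [0.733, 0.68, 0.0, 0.0]
force: [0.3, -0.1, -2.3]
finger_gap: 0.522
gripper_force: 53.3
t: 33.68
tcp_pos: [0.6163, 0.1459, 0.3024]
tool_rot: [0.732, 0.681, -0.001, -0.0]
force: [-0.1, 0.6, 0.4]
finger_gap: 0.65
gripper_force: 0.0
244 [295. 188.] [0.3386, -0.101, 0.0462, 0.0443, 79.6156] 0.1201 [167.5  15.5  12. ]
251 [342. 194.] [0.35, 0.0186, 0.0461, 0.0454, 75.4974] 0.1203 [158.  14.  11.]
320 [155. 209.] [0.4517, -0.4269, 0.0462, 0.0456, 48.2412] 0.1236 [18. 20. 21.]
38 [461. 209.] [0.3755, 0.3111, 0.0163, 0.0151, 78.0173] 0.1111 [19.5 19.  17. ]
446 [395. 277.] [0.6183, 0.1394, 0.046, 0.0447, 23.9604] 0.1279 [21. 22. 23.]
459 [435. 282.] [0.6232, 0.222, 0.0463, 0.0472, 51.9119] 0.1276 [20. 20. 21.]
478 [475. 287.] [0.6294, 0.3041, 0.047, 0.046, 2.1962] 0.1276 [18. 18. 19.]
33.7333 [0.616  0.1458 0.3016] yaw 85.9 gap 0.646 gf 0.0 F [-0.8 -0.9  0.5]
turn z 0.188 rows 10 each 0.0188
shift [-0.3525 -0.468   0.1031] rows 8 each [-0.0441 -0.0585  0.0129]
```

View pics/s3.png

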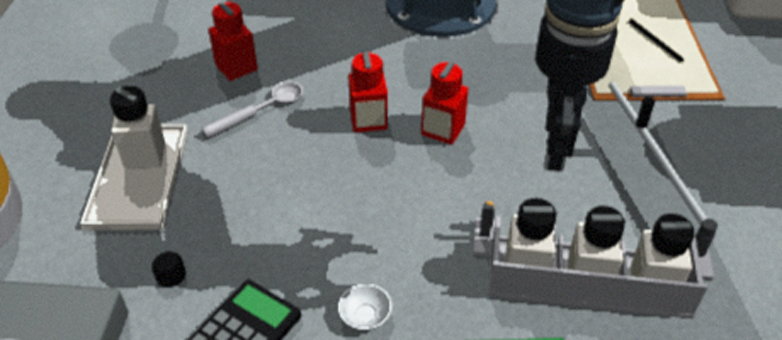

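All three tight jars stand upright in the rack at (535,230), (605,240) and (672,250), and the loose one is in the tray at (135,130). The knob is at (647,110). I'll go to it and close the keeper.

```bash
python3 -m crank '[{"dp":[0,0,0],"delta_rot":[0,0,0.0188],"fingers":0.3},{"dp":[0,0,0],"delta_rot":[0,0,0.0188],"fingers":0.3},{"dp":[0,0,0],"delta_rot":[0,0,0.0188],"fingers":0.3},{"dp":[0,0,0],"delta_rot":[0,0,0.0188],"fingers":0.3},{"dp":[0,0,0],"delta_rot":[0,0,0.0188],"fingers":0.3},{"dp":[0,0,0],"delta_rot":[0,0,0.0188],"fingers":0.3},{"dp":[0,0,0],"delta_rot":[0,0,0.0188],"fingers":0.3},{"dp":[0,0,0],"delta_rot":[0,0,0.0188],"fingers":0.3},{"dp":[0,0,0],"delta_rot":[0,0,0.0188],"fingers":0.3},{"dp":[0,0,0],"delta_rot":[0,0,0.0188],"fingers":0.3}]'
python3 -m crank '[{"dp":[-0.0441,-0.0585,0.01],"delta_rot":[0,0,0],"fingers":0.3},{"dp":[-0.0441,-0.0585,0.01],"delta_rot":[0,0,0],"fingers":0.3},{"dp":[-0.0441,-0.0585,0.01],"delta_rot":[0,0,0],"fingers":0.3},{"dp":[-0.0441,-0.0585,0.01],"delta_rot":[0,0,0],"fingers":0.3},{"dp":[-0.0441,-0.0585,0.01],"delta_rot":[0,0,0],"fingers":0.3},{"dp":[-0.0441,-0.0585,0.01],"delta_rot":[0,0,0],"fingers":0.3},{"dp":[-0.0441,-0.0585,0.01],"delta_rot":[0,0,0],"fingers":0.3},{"dp":[-0.0441,-0.0585,0.01],"delta_rot":[0,0,0],"fingers":0.3},{"dp":[0,0,0],"delta_rot":[0,0,0],"fingers":0.3},{"dp":[0,0,0],"delta_rot":[0,0,0],"fingers":0.3},{"dp":[0,0,0],"delta_rot":[0,0,0],"fingers":0.3}]'
python3 - <<'E'
from h import *
p,w=cloud("wrist")
for b in blobs(p,w,.1,.118,(.32,.43,.26,.36)): print(*b)
E
python3 plan.py 0.3755 0.3125 0.149
```

```text
t: 34.57
tcp_pos: [0.6161, 0.1457, 0.3006]
tool_rot: [0.988, 0.155, -0.002, -0.0]
force: [-1.0, 0.4, 0.3]
finger_gap: 0.652
gripper_force: 0.0
t: 35.48
tcp_pos: [0.3764, 0.313, 0.2622]
tool_rot: [0.987, 0.159, -0.0, 0.0]
force: [0.1, -0.5, 0.1]
finger_gap: 0.651
gripper_force: 0.0
831 [318. 255.] [0.3753, 0.3135, 0.0171, 0.017, 63.6137] 0.1118 [58. 60. 61.]
35.5333 [0.3771 0.3128 0.2625] yaw 18.2 gap 0.652 gf 0.0 F [ 0.3 -0.1 -0.5]
shift [-0.0033 -0.0005  0.227 ] rows 3 each [-0.0011 -0.0002  0.0757]
```

```bash
python3 -m crank '[{"dp":[-0.003,0,0.057],"delta_rot":[0,0,0],"fingers":0.3},{"dp":[0,0,0.057],"delta_rot":[0,0,0],"fingers":0.3},{"dp":[0,0,0.057],"delta_rot":[0,0,0],"fingers":0.3},{"dp":[0,0,0.057],"delta_rot":[0,0,0],"fingers":0.3},{"dp":[0,0,0],"delta_rot":[0,0,0],"fingers":-1},{"dp":[0,0,0],"delta_rot":[0,0,0],"fingers":-1},{"dp":[0,0,0],"delta_rot":[0,0,0],"fingers":-1},{"dp":[0,0,0],"delta_rot":[0,0,0],"fingers":-1},{"dp":[0,0,0],"delta_rot":[0,0,0],"fingers":-1},{"dp":[0,0,0],"delta_rot":[0,0,0],"fingers":-1}]' 40
python3 -m crank '[{"dp":[0.002,0.04,0],"delta_rot":[0,0,-0.0159],"fingers":-1},{"dp":[0.002,0.04,0],"delta_rot":[0,0,-0.0159],"fingers":-1},{"dp":[0.002,0.04,0],"delta_rot":[0,0,-0.0159],"fingers":-1},{"dp":[0.002,0.04,0],"delta_rot":[0,0,-0.0159],"fingers":-1},{"dp":[0.002,0.04,0],"delta_rot":[0,0,-0.0159],"fingers":-1},{"dp":[0.002,0.04,0],"delta_rot":[0,0,-0.0159],"fingers":-1},{"dp":[0.002,0.04,0],"delta_rot":[0,0,-0.0159],"fingers":-1},{"dp":[0.002,0.04,0],"delta_rot":[0,0,-0.0159],"fingers":-1},{"dp":[0.002,0.04,0],"delta_rot":[0,0,-0.0159],"fingers":-1},{"dp":[0.002,0.04,0],"delta_rot":[0,0,-0.0159],"fingers":-1},{"dp":[0.002,0.04,0],"delta_rot":[0,0,-0.0159],"fingers":-1},{"dp":[0,0,0],"delta_rot":[0,0,0],"fingers":-1}]'
python3 plan.py 0.5555 0.1773 0.15 87
```

```text
t: 36.37
tcp_pos: [0.376, 0.3129, 0.1501]
tool_rot: [0.987, 0.158, 0.002, -0.001]
force: [1.9, -0.4, -3.9]
finger_gap: 0.2
gripper_force: 39.5
t: 37.37
tcp_pos: [0.5396, 0.1797, 0.15]
tool_rot: [0.759, 0.651, 0.006, 0.0]
force: [0.8, 14.9, -1.3]
finger_gap: 0.196
gripper_force: 40.8
37.3667 [0.5396 0.1797 0.15  ] yaw 81.2 gap 0.196 gf 40.8 F [ 0.8 14.9 -1.3]
turn z -0.0162 rows 1 each -0.0162
shift [-0.0032  0.0321  0.0001] rows 1 each [-0.0032  0.0321  0.0001]
```

```bash
python3 -m crank '[{"dp":[-0.003,0.012,0],"delta_rot":[0,0,-0.006],"fingers":-1},{"dp":[0,0.012,0],"delta_rot":[0,0,-0.005],"fingers":-1},{"dp":[0,0.012,0],"delta_rot":[0,0,-0.005],"fingers":-1},{"dp":[0,0,0],"delta_rot":[0,0,0],"fingers":-1},{"dp":[0,0,0],"delta_rot":[0,0,0],"fingers":-1}]'
python3 plan.py 0.5555 0.1773 0.15 87
```

```text
t: 37.78
tcp_pos: [0.5542, 0.1783, 0.1502]
tool_rot: [0.727, 0.686, 0.006, -0.001]
force: [4.6, 17.9, -7.3]
finger_gap: 0.196
gripper_force: 40.2
37.7833 [0.5542 0.1783 0.1502] yaw 86.7 gap 0.196 gf 40.2 F [ 4.6 17.9 -7.3]
turn z -0.0008 rows 1 each -0.0008
shift [-0.0018  0.0027  0.0004] rows 1 each [-0.0018  0.0027  0.0004]
```

```bash
python3 -m crank '[{"dp":[0.005,0.004,0],"delta_rot":[0,0,0],"fingers":-1},{"dp":[0.002,0.004,0],"delta_rot":[0,0,0],"fingers":-1},{"dp":[0,0,0],"delta_rot":[0,0,0],"fingers":-1},{"dp":[0,0,0],"delta_rot":[0,0,0],"fingers":-1}]'
python3 plan.py 0.5555 0.1773 0.15 87
python3 - <<'E'
from h import *
# bar direction from the scene camera, part clear of knob and gripper
p,w=cloud("scene"); x,y,z=w[...,0],w[...,1],w[...,2]
q=w[(z>.05)&(z<.068)&(x>.53)&(x<.575)&(((y>.235)&(y<.36))|((y>.085)&(y<.13)))][:,:2]
f=cv2.fitLine(q.astype(np.float32),cv2.DIST_HUBER,0,.001,.001).ravel(); print(len(q),f,np.degrees(np.arctan2(f[1],f[0]))%180)
E
```

```text
t: 38.12
tcp_pos: [0.5551, 0.1788, 0.15]
tool_rot: [0.726, 0.687, 0.001, -0.002]
force: [-1.8, 6.1, -0.4]
finger_gap: 0.198
gripper_force: 40.6
38.1167 [0.5551 0.1788 0.15  ] yaw 86.8 gap 0.198 gf 40.6 F [-1.8  6.1 -0.4]
turn z -0.0005 rows 1 each -0.0005
shift [-0.0029  0.0009  0.0001] rows 1 each [-0.0029  0.0009  0.0001]
211 [0.0392748  0.9992284  0.56092733 0.24149787] 87.74914
```

```bash
python3 -m crank '[{"dp":[0.003,0.004,0],"delta_rot":[0,0,0],"fingers":-1},{"dp":[0,0.004,0],"delta_rot":[0,0,0],"fingers":-1},{"dp":[0,0.004,0],"delta_rot":[0,0,0],"fingers":-1},{"dp":[0,0,0],"delta_rot":[0,0,0],"fingers":-1},{"dp":[0,0,0],"delta_rot":[0,0,0],"fingers":-1}]'
python3 -c "
from h import *
print(*pose())"
```

```text
t: 38.58
tcp_pos: [0.556, 0.179, 0.1499]
tool_rot: [0.726, 0.688, -0.005, -0.005]
force: [-12.5, 2.9, 8.9]
finger_gap: 0.198
gripper_force: 42.8
38.5833 [0.556  0.179  0.1499] yaw 86.9 gap 0.198 gf 42.8 F [-12.5   2.9   8.9]
```

The stop pushes back with 12.5 N and the bar no longer moves, so it is home. I'll ease off to neutral, release and rise, then check.

```bash
python3 -m crank '[{"dp":[0,-0.006,0],"delta_rot":[0,0,0],"fingers":-1},{"dp":[0,0,0],"delta_rot":[0,0,0],"fingers":0.1},{"dp":[0,0,0],"delta_rot":[0,0,0],"fingers":0.1},{"dp":[0,0,0],"delta_rot":[0,0,0],"fingers":0.1},{"dp":[0,0,0],"delta_rot":[0,0,0],"fingers":0.1},{"dp":[0,0,-0.06],"delta_rot":[0,0,0],"fingers":0.1},{"dp":[0,0,-0.08],"delta_rot":[0,0,0],"fingers":0.1},{"dp":[0,0,-0.08],"delta_rot":[0,0,0],"fingers":0.1},{"dp":[0,0,0],"delta_rot":[0,0,0],"fingers":0.1},{"dp":[0,0,0],"delta_rot":[0,0,0],"fingers":0.1},{"dp":[0,0,0],"delta_rot":[0,0,0],"fingers":0.1}]'
python3 - <<'E'
from h import *
print(*pose())
p,w=cloud("wrist"); save(p,"pics/w4.png")
for b in blobs(p,w,.1,.118,(.5,.6,.12,.24)): print(*b)
p,w=cloud("scene"); x,y,z=w[...,0],w[...,1],w[...,2]
q=w[(z>.05)&(z<.068)&(x>.53)&(x<.575)&(((y>.235)&(y<.36))|((y>.085)&(y<.13)))][:,:2]
f=cv2.fitLine(q.astype(np.float32),cv2.DIST_HUBER,0,.001,.001).ravel(); print(len(q),f,np.degrees(np.arctan2(f[1],f[0]))%180)
for b in blobs(p,w,.105,.137,(.3,.7,-.48,.35)): print(*b)
# same for the initial scene
p,w=cloud("scene",pd=(p,np.load("scene1d.npy"))); x,y,z=w[...,0],w[...,1],w[...,2]
q=w[(z>.05)&(z<.068)&(x>.53)&(x<.575)&(((y>.235)&(y<.36))|((y>.085)&(y<.13)))][:,:2]
f=cv2.fitLine(q.astype(np.float32),cv2.DIST_HUBER,0,.001,.001).ravel(); print('initial',len(q),f,np.degrees(np.arctan2(f[1],f[0]))%180)
E
```

```text
t: 39.5
tcp_pos: [0.5594, 0.1778, 0.259]
tool_rot: [0.726, 0.688, 0.0, 0.0]
force: [-0.4, -0.0, -0.3]
finger_gap: 0.549
gripper_force: 0.0
39.5 [0.5594 0.1778 0.259 ] yaw 86.9 gap 0.549 gf 0.0 F [-0.4 -0.  -0.3]
99 [392. 169.] [0.5991, 0.2235, 0.0109, 0.0019, 89.8056] 0.1109 [54. 53. 54.]
857 [314. 254.] [0.5545, 0.1777, 0.0173, 0.0173, 43.5853] 0.1118 [57. 58. 60.]
59 [392. 292.] [0.5986, 0.1516, 0.0073, 0.0013, 73.5345] 0.1082 [63. 63. 63.]
217 [0.04004571 0.99919784 0.5578892  0.15704584] 87.70493
243 [295. 188.] [0.3396, -0.1021, 0.0445, 0.046, 3.2007] 0.1201 [170.  15.  11.]
249 [342. 194.] [0.3499, 0.0182, 0.0457, 0.0457, 84.3408] 0.1199 [157.  13.  11.]
320 [155. 209.] [0.4528, -0.427, 0.0449, 0.045, 58.666] 0.1235 [20. 20. 22.]
51 [410. 259.] [0.556, 0.1767, 0.0165, 0.0173, 44.207] 0.1113 [23. 26. 25.]
449 [395. 278.] [0.621, 0.1406, 0.0457, 0.0461, 45.2443] 0.1278 [20. 20. 22.]
459 [435. 282.] [0.6236, 0.2223, 0.0461, 0.0475, 46.2198] 0.128 [17. 18. 18.]
478 [475. 287.] [0.6301, 0.3037, 0.0462, 0.0455, 36.4912] 0.128 [18. 20. 20.]
initial 420 [0.04535378 0.998971   0.5633173  0.28487244] 87.40052
```

View pics/w4.png

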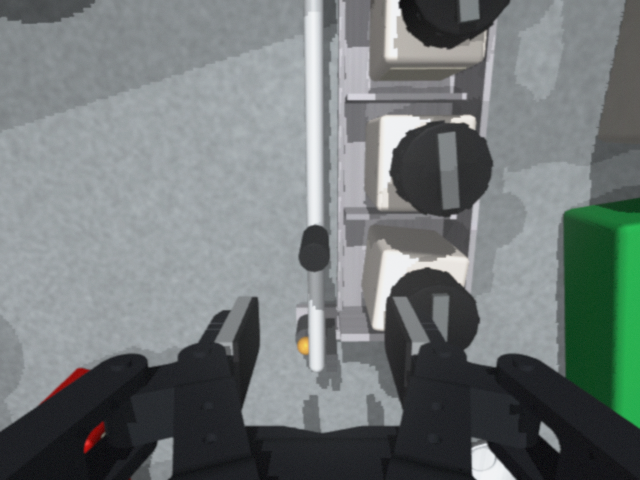

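The keeper bar lies along the rack's front as at the start, with the knob at (314,250) back at (.5545,.1777) against (.5543,.1777) before. All three jars sit square in their bays and the gripper is clear, so I'll hand in.

```bash
python3 -c "
from station import manip
print(manip.sign_off())"
```

```text
the job is handed in; nothing more can be done
None
```

The job is handed in, with no verdict returned: four jars were present and all tested, the three tight ones stand in the rack, the loose one stands in the tray, and the keeper bar is back in its catch.

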